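Clear the toffees off the bar tray and ready it for washing

TASK

Clear up the wet bar after the game: turn the upside-down steel dish mouth-up on the counter, and put the toffees that lie on the counter back onto the serving tray with the others while the tray stands there. Then carry the tray to the dish and tip its open end over it so that all toffees slide into the dish, set the empty tray flat on the counter with its pan under the spout of the soap pump and let go of it, and press the pump head fully down for a moment so that soap falls on the tray. Leave the coasters, the little glass and the chalk where they are.

Things in the scene. Friction and masses are not known exactly. Their poses are not given: they have to be found in the camera images.
- dish: oblong steel snack dish, an open box of 104 (x) x 66 (y) x 68 mm (z), wall and floor 4 mm, 0.2 kg. Origin at the centre of the outside of its floor; its z axis points from the floor to the mouth. It starts mouth-down on the counter: origin 68 mm up, z axis pointing down. Its flat walls let it stand steadily on any side, for instance on one 66 x 68 end
- tray: dark wooden tray, 0.22 kg: pan 150 (x) x 76 (y) mm, floor 4 mm; walls 4 mm thick, 24 mm high, on the long sides and the handle end (-x); the +x end is open, with no lip. Handle along x from -75 to -150 mm, 14 mm wide, 12 to 38 mm above the underside. Origin: centre of the pan's underside, z up. Toffees begin to slide on it at a slope of 13 to 20 degrees
- tray_lip (a point): middle of the open end's edge, on the pan floor's top face (75 mm along the tray's +x, 4 mm up)
- tray_grip (a point): a good place to grip the tray's handle, 115 mm behind the pan's centre (tray -x), 28 mm above its underside; fingers close along the tray's y on 14 mm
- toffee1: a wrapped toffee, gold-brown: 38 mm long (x, twisted ends included), 18 wide (y), 16 high (z), 15 g; origin at the centre of its underside. toffee1 to 3 start on the tray, toffee4 to 6 astray on the counter; some may be absent (None)
- toffee2: a wrapped toffee, gold-brown: 38 mm long (x, twisted ends included), 18 wide (y), 16 high (z), 15 g; origin at the centre of its underside. toffee1 to 3 start on the tray, toffee4 to 6 astray on the counter; some may be absent (None)
- toffee3: a wrapped toffee, gold-brown: 38 mm long (x, twisted ends included), 18 wide (y), 16 high (z), 15 g; origin at the centre of its underside. toffee1 to 3 start on the tray, toffee4 to 6 astray on the counter; some may be absent (None)
- toffee4: a wrapped toffee, gold-brown: 38 mm long (x, twisted ends included), 18 wide (y), 16 high (z), 15 g; origin at the centre of its underside. toffee1 to 3 start on the tray, toffee4 to 6 astray on the counter; some may be absent (None)
- toffee5: a wrapped toffee, gold-brown: 38 mm long (x, twisted ends included), 18 wide (y), 16 high (z), 15 g; origin at the centre of its underside. toffee1 to 3 start on the tray, toffee4 to 6 astray on the counter; some may be absent (None)
- toffee6: a wrapped toffee, gold-brown: 38 mm long (x, twisted ends included), 18 wide (y), 16 high (z), 15 g; origin at the centre of its underside. toffee1 to 3 start on the tray, toffee4 to 6 astray on the counter; some may be absent (None)
- soap: white soap bottle fixed to the counter, 54 mm across, 140 mm to the neck's top; origin under its centre, z up. The pump's spout points along its -x
- pump_head (a joint): how far the pump head is pressed down (m): 0 up, 0.012 fully down; a spring returns it; it takes 2 N to start and 8 N to go fully down
- pump_top (a point): centre of the top of the steel pump head, a disc 38 mm across, 174 mm above the counter when up; press here straight down
- pump_outlet (a point): underside end of the spout, 72 mm from the bottle's axis, 154 mm above the counter when up: soap falls straight down from here
- coasters: stack of four cork coasters, 90 mm across, 24 high; a bystander, origin under its centre
- glass: amber shot glass, 46 mm across, 50 high; a bystander, origin under its centre
- chalk: blue cue chalk, a 23 mm cube 22 mm high; a bystander, origin under its centre
There are look-alikes about, which are no part of the job. What is shaped like the toffee4 but pink is not meant. What is shaped like the soap but yellow is not meant.

How it is judged:
By the outcome, as a careful person would: the job done as asked, in the order asked, and still so for the second after the job is handed in, with the robot touching nothing.
Of toffee1, toffee2, toffee3 only 2 to 3 are there at a start; the rules pass over those that are not, and their reading is None.
Of toffee4, toffee5, toffee6 only 1 to 3 are there at a start; the rules pass over those that are not, and their reading is None.
At some moment in a run one of dish, toffee4, toffee5, toffee6 may be knocked a few centimetres aside while the robot is not near it.
It also fails if it takes over 210 s, if anything falls off the work surface, if the arm or the gripper's body presses on something with over 40 N, if the wrist force passes 120 N, or if a joint passes its speed limit or range.

ROBOT

A 6-joint arm with a two-finger parallel gripper is mounted at the origin on the work surface. World frame = base frame: x ahead of the robot, y to its left, z up, the work surface at z = 0. Lengths are in m, angles in rad, forces in N, time in s.
With the tool pointing down it reaches from about 0.3 to 0.85 m from the base axis. Payload 4.2 kg.
Tool frame: the origin (TCP) lies on the mounting face of the last link; the fingertips stand 191 mm ahead of it and the grasp point (between the pads) lies 172 mm ahead of it; z points along the fingers, y is the line along which they close (so a half turn about z gives the same grasp; the last joint's range is limited). The gripper opens to 91 mm and grips with 3 to 60 N. Pads are 32 mm wide; open, the fingers measure 118 mm over their backs; the gripper's body (76 mm by 178 mm) begins 60 mm behind the grasp point.
Start: joints at [1.143, 0.32, 1.565, -0, 1.257, -0.02], TCP at [0.228, 0.528, 0.405] pointing down, gripper open.
Joint ranges: [-3.11, 3.11], [-0.84, 2.01], [0.21, 2.61], [-1.34, 4.49], [0.05, 2.63], [-2.56, 2.56]. Speed limits (rad/s): [2.57, 2.57, 3.14, 3.14, 3.14, 3.14].

INTERFACE

Orientations are given as a unit quaternion [x, y, z, w].
In Python, from plant import * gives the robot as it stands. The module is installed in compiled form; this text tells all that it offers.
- The arm moves only by the tool servo_tool, never from a script. Its argument "moves" is a list of rows, each a list of 7 numbers: the shift along the tool's x, y, z in cm, then the turn, a rotation vector about the tool's x, y, z in rad, then the opening, from 0 (shut) to 1 (fully open). A call has 1 to 10 rows; each row shifts and turns the commanded pose from where the row before left it, along the tool's axes as they then stand; what a row does not reach is not made up. A row lasts 1/10 s, in which the tool goes at most 50 mm and 8.59 degrees, less where a joint would pass 70% of its speed; a pose out of reach is approached as far as the arm can. A call is refused whole if a number of a shift passes 5 or a number of a turn 0.15, either way. A call with a gripper value outside its range is refused whole. The fingers move at their own pace and stop on an object; "force" is the grip in N (left out, the last holds). Time passes only in rows, so rows that do not move let the fingers close. It gives the time, the measured TCP pose, the force, the opening and the grip force at its end, in the units of the state.
- get_obs(): the state, without advancing time (a new reading comes with each control period).
- grab_frame(name): name is "side" or "top"; returns the picture (480x640x3 uint8, blue, green, red); there is no depth.
- camera_params(name): a dict with "fx", "fy", "cx", "cy" (pixels), "origin" and "orientation" of the camera in the world. Camera axes: x right, y up, looking along -z (the intrinsics and any distortion apply to the point x, -y, -z); pixel columns grow to the right and rows downward; lengths in m; the calibration is good to about 2 mm. A picture is of the moment at which its call begins. camera_params takes no time and is no camera call.
- job_done(): hands the job in; it is judged then, once.
The state is a dict: "time_s": time; "joints": joint angles; "joint_vel": joint speeds; "joint_torque": joint torques, N m; "position": TCP position; "ee_rot": TCP orientation; "force": force on the tool from outside, world axes, zero at the start; "wrist_torque": the same for the moment, N m; "width": finger opening in m; "grasp_force": force on a finger pad.
Only numpy, scipy, OpenCV 4.12 (cv2) and the standard library are available. Lean on these libraries where they do the work, as an engineer would, in place of code of your own. Each camera call takes 0.05 s, during which the arm holds its last target. There are 200 camera calls.

## Working session

There is one attempt and no reset: what is moved stays moved. The work goes in short steps, Python scripts to look and compute and a tool call to move; the robot and the scene stay as the last step left them, time stands still between calls to the robot, and variables do not carry over. Pictures are saved under pics/ and viewed, at most 14 in all, crops included, and the job is handed in when it is done.

Besides the shell and the picture viewer there is one more tool, called after ">>>" as name(argument=value, ...) on one line, values as JSON. servo_tool: Moves the arm, as the interface text tells. Its arguments: {"type":"object","properties":{"moves":{"type":"array"},"force":{"type":"number"}},"required":["moves"]}

```bash
mkdir -p pics
cat > h.py <<'E'
import numpy as np, cv2
from plant import *
from scipy.spatial.transform import Rotation as R
def ray(c,u,v):
    p=camera_params(c); 
    d=np.array([(u-p['cx'])/p['fx'],-(v-p['cy'])/p['fy'],-1.])
    return np.array(p['origin']),R.from_quat(p['orientation']).apply(d)
def onz(c,u,v,z):
    o,d=ray(c,u,v); return o+d*(z-o[2])/d[2]
def tri(a,b):
    o1,d1=ray('top',*a);o2,d2=ray('side',*b)
    t=np.linalg.lstsq(np.c_[d1,-d2],o2-o1,rcond=None)[0]
    p,q=o1+d1*t[0],o2+d2*t[1]; return (p+q)/2,np.linalg.norm(p-q)
def proj(c,P):
    p=camera_params(c); q=R.from_quat(p['orientation']).inv().apply(np.array(P)-p['origin'])
    return p['cx']+p['fx']*q[...,0]/-q[...,2], p['cy']-p['fy']*q[...,1]/-q[...,2]
E
python3 - <<'E'
from h import *
for c in('top','side'):
    cv2.imwrite(f'pics/{c}0.png',grab_frame(c)); print(camera_params(c))
print(get_obs())
E
```

```text
{'fx': 589.8701381212709, 'fy': 589.8701381212709, 'cx': 319.6406158111944, 'cy': 237.0759982462353, 'origin': array([ 0.44344229, -0.0172609 ,  1.23909162]), 'orientation': array([ 0.06864706, -0.05175587, -0.6950262 ,  0.71382595])}
{'fx': 449.139054856463, 'fy': 449.139054856463, 'cx': 321.00984238597806, 'cy': 235.75690176241784, 'origin': array([ 0.6098805 , -0.53452079,  0.72548559]), 'orientation': array([ 0.3426515 , -0.01192711, -0.0273098 ,  0.93898981])}
{'time_s': 0.1, 'joints': array([ 1.14300517e+00,  3.20211413e-01,  1.56552751e+00, -5.63101743e-06,
        1.25741599e+00, -1.99767749e-02]), 'joint_vel': array([-0.00055774, -0.00108068, -0.00324383,  0.00219648, -0.00073862,
        0.0010635 ]), 'joint_torque': array([ 8.10093043e-04, -4.13333881e+01, -2.32510024e+01,  7.26575009e-02,
        4.22031269e-02, -8.43550492e-05]), 'position': array([0.22797336, 0.52771428, 0.4040251 ]), 'ee_rot': array([ 2.02496199e-01,  9.79282737e-01, -7.62232134e-04, -1.70814907e-04]), 'force': array([ 0.70386692, -0.19517557,  0.44851543]), 'wrist_torque': array([ 0.0011881 , -0.0356959 , -0.04652849]), 'grasp_force': 0.0, 'width': 0.09126696186824379}
```

View pics/top0.png

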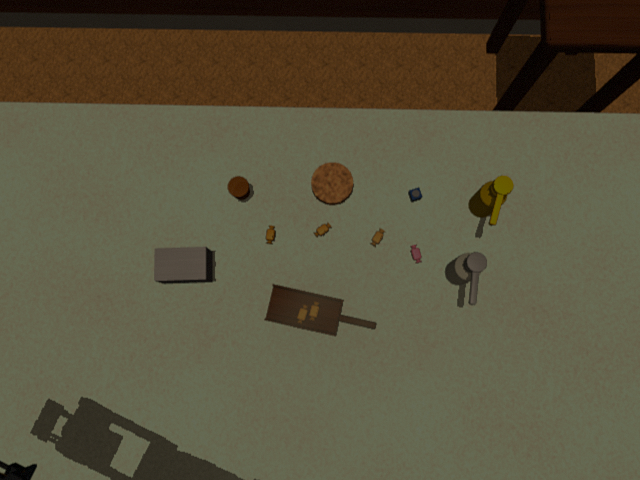

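View pics/side0.png

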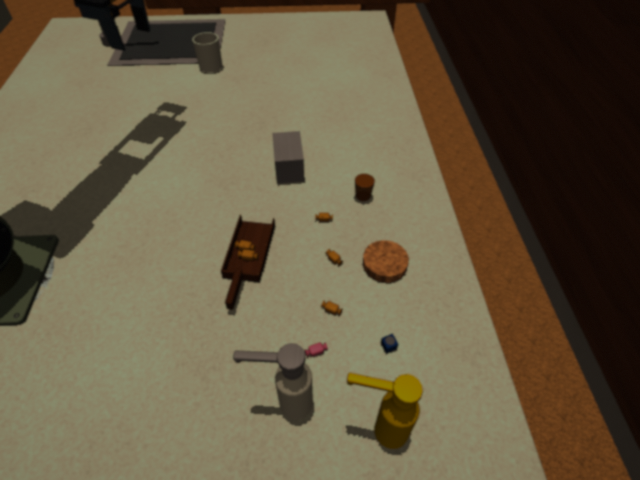

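Top view: the dish is at (183,264) and the tray at (305,310) with its handle to (375,325). Two toffees lie on the tray, at (303,313) and (314,311). The strays are at (270,234), (322,229) and (377,237). The pink look-alike at (416,253) is not meant. The white soap head is at (477,262), and the yellow bottle at (503,185) is not meant.

```bash
cat >> h.py <<'E'
def blobs(img,lo,hi,amin,amax):
    m=cv2.inRange(cv2.cvtColor(img,cv2.COLOR_BGR2HSV),lo,hi)
    out=[]
    for c in cv2.findContours(m,cv2.RETR_EXTERNAL,cv2.CHAIN_APPROX_NONE)[0]:
        a=cv2.contourArea(c)
        if amin<a<amax:
            M=cv2.moments(c); p=c[:,0].astype(float)
            out.append((np.array([M['m10']/M['m00'],M['m01']/M['m00']]),a,cv2.minAreaRect(c),c))
    return out
def hull_yaw(c,cam,z):
    # long axis yaw in world from contour
    w=np.array([onz(cam,*q,z)[:2] for q in c[:,0]])
    w-=w.mean(0); e,v=np.linalg.eigh(w.T@w); d=v[:,1]; return np.degrees(np.arctan2(d[1],d[0]))%180, np.sqrt(e)
E
python3 - <<'E'
from h import *
T=cv2.imread('pics/top0.png');S=cv2.imread('pics/side0.png')
for n,I,ps in(('top',T,[(270,234),(322,229),(377,237),(303,313),(320,305),(183,264),(477,262),(350,320)]),('side',S,[(324,217),(334,257),(331,307),(244,245),(252,232),(288,150),(291,357),(234,290)])):
    H=cv2.cvtColor(I,cv2.COLOR_BGR2HSV)
    print(n,[list(H[v,u]) for u,v in ps])
    for b in blobs(I,(9,120,95),(20,255,255),25,400): print(n,b[0].round(1),b[1],hull_yaw(b[3],n,.008)[0].round(), onz(n,*b[0],.008).round(4))
    cv2.imwrite(f'pics/c{n}.png',cv2.resize(I[210:350,140:500] if n=='top' else I[120:420,200:440],None,fx=2.2 if n=='top' else 2,fy=2.2 if n=='top' else 2,interpolation=cv2.INTER_CUBIC))
    cv2.imwrite
E
```

```text
top [[np.uint8(18), np.uint8(201), np.uint8(104)], [np.uint8(18), np.uint8(193), np.uint8(103)], [np.uint8(18), np.uint8(184), np.uint8(101)], [np.uint8(18), np.uint8(167), np.uint8(99)], [np.uint8(18), np.uint8(134), np.uint8(55)], [np.uint8(18), np.uint8(61), np.uint8(84)], [np.uint8(17), np.uint8(52), np.uint8(79)], [np.uint8(16), np.uint8(121), np.uint8(57)]]
top [301.9 313.8] 44.0 163.0 [0.4927 0.0475 0.008 ]
top [313.4 310.8] 37.0 167.0 [0.4996 0.0239 0.008 ]
top [377.  236.8] 36.5 156.0 [ 0.6585 -0.106   0.008 ]
top [269.5 234. ] 34.5 175.0 [0.6589 0.1221 0.008 ]
top [321.9 229.1] 35.5 128.0 [0.6724 0.011  0.008 ]
side [[np.uint8(16), np.uint8(225), np.uint8(109)], [np.uint8(16), np.uint8(222), np.uint8(131)], [np.uint8(16), np.uint8(219), np.uint8(135)], [np.uint8(16), np.uint8(225), np.uint8(120)], [np.uint8(9), np.uint8(201), np.uint8(47)], [np.uint8(14), np.uint8(57), np.uint8(90)], [np.uint8(14), np.uint8(57), np.uint8(98)], [np.uint8(9), np.uint8(204), np.uint8(40)]]
side [596.7 461. ] 36.5 169.0 [ 1.0277 -0.3869  0.008 ]
side [330.7 305.4] 90.5 154.0 [ 0.6563 -0.1005  0.008 ]
side [246.7 253. ] 54.5 170.0 [0.4958 0.0315 0.008 ]
side [332.9 254.4] 71.0 131.0 [0.6696 0.0181 0.008 ]
side [243.8 243.8] 50.0 169.0 [0.4887 0.0558 0.008 ]
side [323.8 214.9] 55.5 172.0 [0.6581 0.1273 0.008 ]
side [164.   12.7] 104.0 178.0 [0.1494 1.1419 0.008 ]
side [126.   12.4] 38.5 104.0 [0.0136 1.1518 0.008 ]
```

View pics/ctop.png

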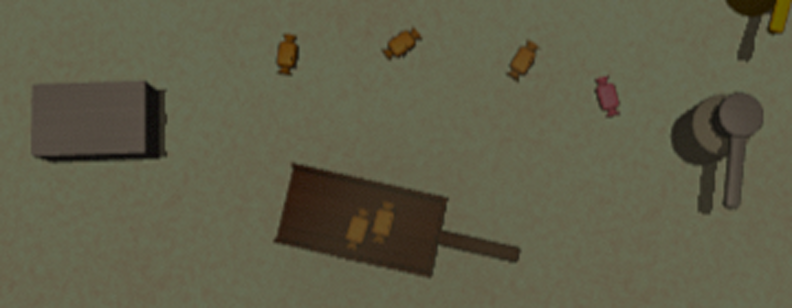

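View pics/cside.png

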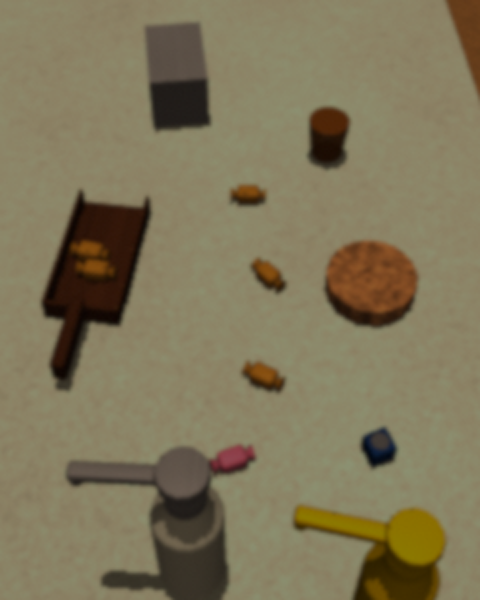

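Run:
```python
from h import *
T=cv2.imread('pics/top0.png');S=cv2.imread('pics/side0.png')
f=lambda b:b
t=[b for b in blobs(T,(9,120,60),(22,255,255),25,300) if 200<b[0][1]<260]
s=[b for b in blobs(S,(9,130,60),(22,255,255),40,300) if 200<b[0][1]<330 and 300<b[0][0]<350]
t.sort(key=lambda b:b[0][0]); s.sort(key=lambda b:b[0][1])
for a,b in zip(t,s):
    print('stray',a[0].round(1),a[1],b[0].round(1),b[1],[x.round(4) for x in tri(a[0],b[0])],hull_yaw(a[3],'top',.008)[0].round(),hull_yaw(b[3],'side',.008)[0].round())
# dish top face, by edges: bright low-sat region
def face(I,box,lo,hi):
    u0,v0,u1,v1=box; m=cv2.inRange(cv2.cvtColor(I,cv2.COLOR_BGR2HSV),lo,hi); k=np.zeros_like(m);k[v0:v1,u0:u1]=m[v0:v1,u0:u1]
    c=max(cv2.findContours(k,0,2)[0],key=cv2.contourArea);return c
H=cv2.cvtColor(T,cv2.COLOR_BGR2HSV);print('dish/bg',H[264,[140,150,170,190,203,230]].tolist());HS=cv2.cvtColor(S,cv2.COLOR_BGR2HSV);print(HS[[120,140,170],[288,288,288]].tolist(),HS[150,[260,288,320]].tolist())
print('tray', H[300,[260,280,320,340,360]].tolist(), 'soap',H[262,[477,490]].tolist(),HS[[340,357],[291,291]].tolist(),HS[357,[270,260,300]].tolist())
for c,I,box in (('top',T,(255,275,390,345)),('side',S,(215,205,285,315))):
    h=face(I,box,(0,100,0),(25,255,90)); a=cv2.approxPolyDP(h,3,True)[:,0]; print(c,a.tolist())
```

```text
stray [269.8 233.7] 88.5 [323.9 216. ] 74.0 [array([0.6583, 0.1209, 0.0116]), np.float64(0.0012)] 174.0 174.0
stray [322.4 229. ] 93.5 [333.4 256.1] 102.0 [array([0.6706, 0.0097, 0.0136]), np.float64(0.0016)] 128.0 122.0
stray [377.4 236.7] 96.5 [331.2 306.9] 136.0 [array([ 0.6573, -0.1064,  0.0129]), np.float64(0.0012)] 148.0 145.0
dish/bg [[30, 59, 100], [30, 55, 102], [15, 56, 82], [17, 55, 83], [15, 53, 86], [33, 54, 104]]
[[24, 69, 140], [14, 58, 92], [15, 64, 32]] [[24, 69, 140], [14, 57, 90], [24, 67, 140]]
tray [[26, 61, 100], [12, 156, 54], [14, 130, 59], [15, 133, 46], [33, 59, 103]] soap [[17, 52, 79], [25, 64, 100]] [[26, 62, 140], [14, 57, 98]] [[13, 59, 100], [14, 57, 99], [14, 58, 96]]
top [[265, 319], [334, 335], [339, 320], [375, 325], [341, 315], [340, 299], [273, 284]]
side [[273, 220], [266, 224], [242, 221], [239, 217], [221, 269], [223, 276], [232, 280], [225, 302], [230, 309], [240, 282], [259, 279]]
```

Run:
```python
from h import *
T=cv2.imread('pics/top0.png');S=cv2.imread('pics/side0.png')
def face(I,box,lo,hi):
    u0,v0,u1,v1=box; m=cv2.inRange(cv2.cvtColor(cv2.GaussianBlur(I,(3,3),0),cv2.COLOR_BGR2HSV),lo,hi); k=np.zeros_like(m);k[v0:v1,u0:u1]=m[v0:v1,u0:u1]
    return max(cv2.findContours(k,0,2)[0],key=cv2.contourArea)
ct=face(T,(140,230,225,300),(0,0,65),(21,255,96)); cs=face(S,(262,115,312,200),(0,0,65),(20,255,115))
bt=cv2.boxPoints(cv2.minAreaRect(ct)); bs=cv2.approxPolyDP(cs,3,True)[:,0]
print('dish top',bt.round(1).tolist(),'side',bs.tolist())
at=bt.mean(0); 
M=cv2.moments(ct);a=np.array([M['m10'],M['m01']])/M['m00'];M=cv2.moments(cs);b=np.array([M['m10'],M['m01']])/M['m00']
print(a,b,tri(a,b)); w=np.array([onz('top',*q,.068) for q in bt]);print(w.round(4).tolist())
for z in(.064,.068):print(onz('top',*a,z).round(4),onz('side',*b,z).round(4))
# pump
ct=face(T,(460,245,495,312),(0,0,65),(20,75,96)); cs=face(S,(225,335,310,372),(0,0,65),(18,75,125))
print('pump',cv2.approxPolyDP(ct,1.5,True)[:,0].tolist(),cv2.approxPolyDP(cs,1.5,True)[:,0].tolist())
print('head',cv2.boundingRect(ct),cv2.boundingRect(cs))
# tray corners
for nm,p,q in (('open L?',(265,319),(240,217)),('open R',(273,284),(274,220)),('hend back',(375,325),(229,303)),('pan back',(334,335),(222,272)),('pan back2',(341,299),(259,279))):
    print(nm,*[x.round(4) for x in tri(p,q)], onz('top',*p,.024).round(4))
```

```text
dish top [[153.0, 248.0], [205.0, 246.1999969482422], [206.10000610351562, 278.29998779296875], [154.10000610351562, 280.1000061035156]] side [[298, 132], [273, 133], [275, 162], [303, 159]]
[179.82163554 263.25080489] [287.21907969 146.12345679] (array([0.58406582, 0.29355273, 0.06642935]), np.float64(0.0009547991634274295))
[[0.614, 0.3498, 0.068], [0.6203, 0.2446, 0.068], [0.5554, 0.2384, 0.068], [0.549, 0.3426, 0.068]]
[0.5848 0.2943 0.064 ] [0.5835 0.2964 0.064 ]
[0.5844 0.2932 0.068 ] [0.5837 0.2914 0.068 ]
pump [[479, 253], [470, 254], [467, 261], [469, 267], [473, 270], [471, 303], [475, 300], [477, 275], [486, 264], [485, 258]] [[305, 356], [303, 350], [295, 344], [288, 344], [277, 353], [236, 351], [234, 353], [235, 360], [236, 358], [276, 360], [286, 368], [298, 366]]
head (467, 253, 20, 51) (234, 344, 72, 25)
open L? [0.4791 0.1224 0.0178] 0.0012 [0.4795 0.1218 0.024 ]
open R [0.5515 0.1089 0.0186] 0.001 [0.5515 0.1084 0.024 ]
hend back [ 0.4737 -0.102   0.0357] 0.0007 [ 0.4736 -0.1029  0.024 ]
pan back [ 0.4516 -0.02    0.0174] 0.0007 [ 0.4512 -0.02    0.024 ]
pan back2 [ 0.524  -0.0332  0.008 ] 0.0032 [ 0.5245 -0.0326  0.024 ]
```

>>> servo_tool(moves=[[0,0,0,0,0,0.11,1],[0,0,0,0,0,0.11,1],[0,0,0,0,0,0.11,1],[0,0,0,0,0,0.11,1],[0,0,0,0,0,0.11,1],[0,0,0,0,0,0.11,1],[0,0,0,0,0,0.11,1],[0,0,0,0,0,0.11,1],[0,0,0,0,0,0.11,1],[0,0,0,0,0,0.11,1]], force=25)

```text
time_s: 1.1
position: [0.228, 0.5277, 0.4042]
ee_rot: [0.686, 0.727, -0.001, 0.0]
force: [-0.2, -1.0, -0.1]
width: 0.0912
grasp_force: 0.0
```

>>> servo_tool(moves=[[-1.8,2.4,0,0,0,0,1],[-1.8,2.4,0,0,0,0,1],[-1.8,2.4,0,0,0,0,1],[-1.8,2.4,0,0,0,0,1],[-1.8,2.4,0,0,0,0,1],[-1.8,2.4,0,0,0,0,1],[-1.8,2.4,0,0,0,0,1],[-1.8,2.4,0,0,0,0,1],[-1.8,2.4,0,0,0,0,1],[-1.8,2.4,0,0,0,0,1]])

```text
time_s: 2.1
position: [0.4798, 0.3625, 0.4043]
ee_rot: [0.685, 0.729, -0.0, -0.0]
force: [0.2, 0.4, 0.8]
width: 0.0913
grasp_force: 0.0
```

>>> servo_tool(moves=[[-1.8,2.4,0,0,0,0,1],[-1.8,2.4,0,0,0,0,1],[-1.8,2.4,0,0,0,0,1],[-1.8,2.4,0,0,0,0,1],[0,0,0,0,0,0,1],[1.7,0,0.1,0,-0.1,0,1],[1.7,0,0.1,0,-0.1,0,1],[1.7,0,0.1,0,-0.1,0,1],[1.7,0,0.1,0,-0.1,0,1],[1.7,0,0.1,0,-0.1,0,1]])

```text
time_s: 3.1
position: [0.5733, 0.3801, 0.383]
ee_rot: [0.663, 0.706, -0.17, 0.182]
force: [0.3, -0.2, -0.4]
width: 0.0908
grasp_force: 0.0
```

```bash
cat >> h.py <<'E'
def where():
    o=get_obs();r=R.from_quat(o['ee_rot']);m=r.as_matrix()
    print('t',round(o['time_s'],2),'grasp',(o['position']+.172*m[:,2]).round(4),'tip',(o['position']+.191*m[:,2]).round(4),'yaw_y',round(np.degrees(np.arctan2(m[1,1],m[0,1])),1),'z',m[:,2].round(3),'y_z',m[2,1].round(3),'J',o['joints'].round(2),'w',round(o['width'],4),'gf',round(o['grasp_force'],1),'F',o['force'].round(1))
def togo(g,yaw=None,tip=False):
    "tool-frame shift (cm) of grasp point to world g; with tool-down yaw of y axis, first the turn about tool z"
    o=get_obs();r=R.from_quat(o['ee_rot']);p=o['position']+(.191 if tip else .172)*r.as_matrix()[:,2]
    if yaw is not None:
        m=r.as_matrix();cur=np.degrees(np.arctan2(m[1,1],m[0,1]));a=-np.radians((yaw-cur+180)%360-180);print('turn z',a.round(3));r=r*R.from_rotvec([0,0,a])
    print('shift cm',(r.inv().apply(np.array(g)-p)*100).round(2))
E
python3 - <<'E'
from h import *
where(); togo((.584,.293,.15))
print('head',tri((476.8,262.3),(291,356)),'spout end',tri((473.2,303),(235,355.5)),onz('top',476.8,262.3,.174),onz('top',473.2,303,.16))
I=grab_frame('top');cv2.imwrite('pics/top1.png',I)
E
```

```text
t 3.1 grasp [0.5786 0.2973 0.2324] tip [0.5791 0.2881 0.2158] yaw_y 3.6 z [ 0.031 -0.482 -0.876] y_z 0.0 J [ 0.65  0.58  1.23 -0.41  1.62  0.63] w 0.0908 gf 0.0 F [ 0.3 -0.2 -0.4]
shift cm [3.57 0.52 7.44]
head (array([ 0.58764319, -0.27452935,  0.17418544]), np.float64(0.0008439787504556218)) spout end (array([ 0.51410078, -0.26780579,  0.1705953 ]), np.float64(0.0003164376260243108)) [ 0.58725525 -0.27466671  0.174     ] [ 0.51464997 -0.27034116  0.16      ]
```

```bash
cat >> h.py <<'E'
def dish(I,box=(120,200,260,330),z=.068,cam='top',hi=(21,255,96)):
    u0,v0,u1,v1=box; m=cv2.inRange(cv2.cvtColor(cv2.GaussianBlur(I,(3,3),0),cv2.COLOR_BGR2HSV),(0,0,65),hi); k=np.zeros_like(m);k[v0:v1,u0:u1]=m[v0:v1,u0:u1]
    c=max(cv2.findContours(k,0,2)[0],key=cv2.contourArea);b=cv2.boxPoints(cv2.minAreaRect(c))
    w=np.array([onz(cam,*q,z) for q in b]);print('dish',w.mean(0).round(4),w.round(3)[:,:2].tolist(),'area',cv2.contourArea(c))
E
python3 - <<'E'
from h import *
I=cv2.imread('pics/top1.png');dish(I);dish(cv2.imread('pics/top0.png'))
S=grab_frame('side');cv2.imwrite('pics/side1.png',S);D=cv2.absdiff(S,cv2.imread('pics/side0.png')).max(2)[120:200,262:312]
print('side diff at dish',(D>25).sum())
E
```

```text
dish [0.5868 0.2617 0.068 ] [[0.62, 0.283], [0.621, 0.245], [0.554, 0.24], [0.553, 0.279]] area 593.0
dish [0.5847 0.2938 0.068 ] [[0.614, 0.35], [0.62, 0.245], [0.555, 0.238], [0.549, 0.343]] area 1553.0
side diff at dish 1311
```

>>> servo_tool(moves=[[0.9,0.1,1.7,0,0,0,1],[0.9,0.1,1.7,0,0,0,1],[0.9,0.1,1.7,0,0,0,1],[0.9,0.1,1.7,0,0,0,1],[0.9,0.1,1.7,0,0,0,1],[0.9,0,1.7,0,0,0,1],[0.9,0,1.7,0,0,0,1],[0.9,0,1.7,0,0,0,1],[0.9,0,1.7,0,0,0,1],[0.9,0,1.7,0,0,0,1]])

```text
time_s: 4.2
position: [0.5791, 0.3759, 0.1908]
ee_rot: [0.664, 0.706, -0.169, 0.179]
force: [-0.3, -0.1, 0.0]
width: 0.0914
grasp_force: 0.0
```

>>> servo_tool(moves=[[0,0,0,0,0,0,0.5],[0,0,0,0,0,0,0.5],[0,0,0,0,0,0,0.5],[0,0,0,0,0,0,0.5],[0,0,0,0,0,0,0.5],[0,0,0,0,0,0,0.5],[0,0,0,0,0,0,0.5],[0,0,0,0,0,0,0.5]])

```text
time_s: 5.0
position: [0.5795, 0.3769, 0.1924]
ee_rot: [0.663, 0.706, -0.168, 0.181]
force: [-0.1, 0.1, 5.9]
width: 0.0659
grasp_force: 25.0
```

Run:
```python
from h import *
where()
```

```text
t 5.0 grasp [0.585  0.2947 0.0414] tip [0.5856 0.2856 0.0247] yaw_y 3.6 z [ 0.032 -0.478 -0.878] y_z 0.002 J [ 0.64  0.74  1.44 -0.43  1.28  0.77] w 0.0659 gf 25.0 F [-0.1  0.1  5.9]
```

>>> servo_tool(moves=[[-1,0,-1.8,0,0,0,0.5],[-1,0,-1.8,0,0,0,0.5],[-1,0,-1.8,0,0,0,0.5],[-1,0,-1.8,0,0,0,0.5],[-1,0,-1.8,0,0,0,0.5]])

```text
time_s: 5.5
position: [0.579, 0.376, 0.2938]
ee_rot: [0.663, 0.707, -0.17, 0.18]
force: [-0.6, 0.0, -2.8]
width: 0.0662
grasp_force: 25.0
```

>>> servo_tool(moves=[[-1.7,0,0.1,0,0.1,0,0.5],[-1.7,0,0.1,0,0.1,0,0.5],[-1.7,0,0.1,0,0.1,0,0.5],[-1.7,0,0.1,0,0.1,0,0.5],[-1.7,0,0.1,0,0.1,0,0.5],[-1.7,0,0.1,0,0.1,0,0.5],[-1.7,0,0.1,0,0.1,0,0.5],[-1.7,0,0.1,0,0.1,0,0.5]])

```text
time_s: 6.3
position: [0.5873, 0.2432, 0.3056]
ee_rot: [0.677, 0.721, 0.104, -0.11]
force: [-0.6, 0.4, -2.4]
width: 0.0658
grasp_force: 25.0
```

>>> servo_tool(moves=[[-1.7,0,0.1,0,0.1,0,0.5],[-1.7,0,0.1,0,0.1,0,0.5],[-1.7,0,0.1,0,0.1,0,0.5],[-1.7,0,0.1,0,0.1,0,0.5],[-1.7,0,0.1,0,0.1,0,0.5],[-1.7,0,0.1,0,0.1,0,0.5],[-1.7,0,0.1,0,0.1,0,0.5],[-1.2,0,0.1,0,0.07,0,0.5],[0,0,0,0,0,0,0.5]])

```text
time_s: 7.2
position: [0.5934, 0.1449, 0.2208]
ee_rot: [0.591, 0.626, 0.347, -0.372]
force: [0.1, -1.0, -2.9]
width: 0.0661
grasp_force: 25.0
```

Run:
```python
from h import *
where();togo((.585,.295,.054))
```

```text
t 7.2 grasp [0.5837 0.2954 0.1379] tip [0.5826 0.312  0.1288] yaw_y 3.5 z [-0.056  0.875 -0.482] y_z -0.005 J [ 0.01  0.62  1.8   1.19  1.23 -0.79] w 0.0661 gf 25.0 F [ 0.1 -1.  -2.9]
shift cm [-7.38  0.17  4.01]
```

>>> servo_tool(moves=[[-1.4,0,0.8,0,0,0,0.5],[-1.4,0,0.8,0,0,0,0.5],[-1.4,0,0.8,0,0,0,0.5],[-1.4,0,0.8,0,0,0,0.5],[-1.4,0,0.8,0,0,0,0.5],[-0.4,0,0.2,0,0,0,0.5],[0,0,0,0,0,0,0.5]])

```text
time_s: 7.9
position: [0.5937, 0.1479, 0.1386]
ee_rot: [0.589, 0.627, 0.348, -0.372]
force: [0.3, -0.4, -1.8]
width: 0.0657
grasp_force: 25.0
```

Run:
```python
from h import *
where();I=grab_frame('side');cv2.imwrite('pics/s2.png',cv2.resize(I[60:260,180:420],None,fx=2,fy=2))
```

```text
t 7.9 grasp [0.5841 0.2984 0.0559] tip [0.5831 0.315  0.0467] yaw_y 3.6 z [-0.056  0.875 -0.481] y_z -0.0 J [ 0.02  0.75  1.83  1.25  1.18 -0.96] w 0.0657 gf 25.0 F [ 0.3 -0.4 -1.8]
```

View pics/s2.png

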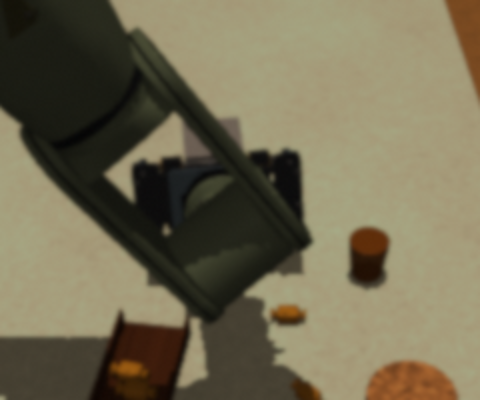

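The side view shows the dish gripped and the wrist clear of the counter, with the tray and strays undisturbed. I'll set it down and let go.

>>> servo_tool(moves=[[-0.2,0,0.1,0,0,0,0.5],[-0.15,0,0.1,0,0,0,0.5],[0,0,0,0,0,0,0.5],[0,0,0,0,0,0,0.5]])

```text
time_s: 8.35
position: [0.5937, 0.1476, 0.1349]
ee_rot: [0.589, 0.627, 0.349, -0.372]
force: [-0.7, -0.8, -2.7]
width: 0.066
grasp_force: 25.0
```

Run:
```python
from h import *
where()
```

```text
t 8.35 grasp [0.5843 0.2982 0.0523] tip [0.5832 0.3148 0.0432] yaw_y 3.6 z [-0.055  0.875 -0.48 ] y_z 0.0 J [ 0.02  0.75  1.84  1.25  1.17 -0.97] w 0.066 gf 25.0 F [-0.7 -0.8 -2.7]
```

>>> servo_tool(moves=[[-0.1,0,0,0,0,0,0.5],[-0.1,0,0.05,0,0,0,0.5],[0,0,0,0,0,0,0.5]])

```text
time_s: 8.65
position: [0.5939, 0.147, 0.1336]
ee_rot: [0.588, 0.627, 0.35, -0.372]
force: [-1.8, -3.1, 4.7]
width: 0.066
grasp_force: 25.0
```

>>> servo_tool(moves=[[0,0,0,0,0,0,1],[0,0,0,0,0,0,1],[0,0,0,0,0,0,1],[0,0,0,0,0,0,1],[0,0,0,0,0,0,1],[0,0,-1.5,0,0,0,1],[0,0,-2,0,0,0,1],[0,0,-2,0,0,0,1],[0,0,-2,0,0,0,1],[0,0,-2,0,0,0,1]])

```text
time_s: 9.65
position: [0.5992, 0.0617, 0.1795]
ee_rot: [0.589, 0.627, 0.349, -0.371]
force: [0.4, -0.0, 0.3]
width: 0.0916
grasp_force: 0.0
```

>>> servo_tool(moves=[[2,0,-2,0,0,0,1],[2,0,-2,0,0,0,1],[2,0,-1,0,0,0,1],[2,0,-1,0,0,0,1],[2,0,-1,0,0,0,1],[2,0,-1,0,0,0,1],[0,0,0,0,0,0,1]])

```text
time_s: 10.35
position: [0.6001, 0.0503, 0.3258]
ee_rot: [0.588, 0.628, 0.351, -0.369]
force: [0.2, 0.2, 0.3]
width: 0.0907
grasp_force: 0.0
```

Run:
```python
from h import *
where();I=grab_frame('side');J=grab_frame('top');cv2.imwrite('pics/t3.png',J)
cv2.imwrite('pics/s3.png',np.hstack([cv2.resize(I[60:260,180:420],None,fx=1.6,fy=1.6),cv2.resize(J[180:380,100:340],None,fx=1.6,fy=1.6)]))
```

```text
t 10.35 grasp [0.5912 0.2008 0.2431] tip [0.5903 0.2175 0.234 ] yaw_y 3.6 z [-0.051  0.875 -0.481] y_z 0.007 J [-0.14  0.51  1.68  1.05  1.44 -0.64] w 0.0907 gf 0.0 F [0.2 0.2 0.3]
```

View pics/s3.png

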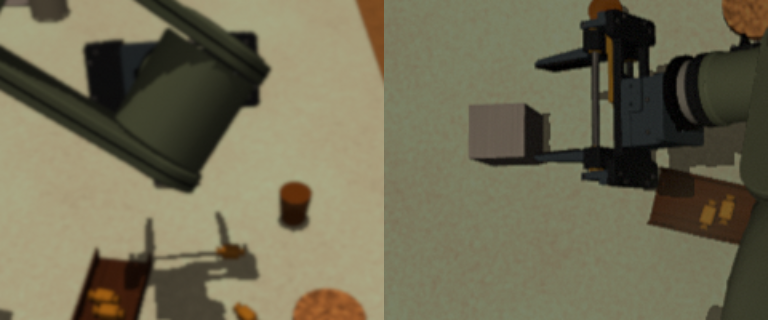

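Run:
```python
from h import *
J=cv2.imread('pics/t3.png')
dish(J,(140,235,192,290),.104)
togo((.584,.305,.17))
```

```text
dish [0.5684 0.2859 0.104 ] [[0.55, 0.332], [0.616, 0.272], [0.587, 0.24], [0.521, 0.3]] area 13.5
shift cm [-1.08  0.03 12.48]
```

Run:
```python
from h import *
J=cv2.imread('pics/t3.png');H=cv2.cvtColor(J,cv2.COLOR_BGR2HSV);print(H[262,[145,160,175,188,194]].tolist())
for q in ((153.5,246),(190,245),(191,278),(154,279.5)):print(onz('top',*q,.104).round(4))
dish(J,(140,235,205,290),.104,hi=(22,255,105))
```

```text
[[29, 58, 123], [17, 60, 98], [16, 57, 99], [11, 58, 35], [8, 46, 22]]
[0.6127 0.3379 0.104 ]
[0.6165 0.2661 0.104 ]
[0.5518 0.2599 0.104 ]
[0.547  0.3319 0.104 ]
dish [0.5831 0.3032 0.104 ] [[0.615, 0.339], [0.616, 0.272], [0.552, 0.268], [0.55, 0.334]] area 1064.5
```

>>> servo_tool(moves=[[1.7,0,0.1,0,-0.1,0,1],[1.7,0,0.1,0,-0.1,0,1],[1.7,0,0.1,0,-0.1,0,1],[1.7,0,0.1,0,-0.1,0,1],[1.7,0,0.1,0,-0.1,0,1],[1.7,0,0.1,0,-0.1,0,1],[1.7,0,0.1,0,-0.1,0,1],[1.7,0,0.1,0,-0.1,0,1]])

```text
time_s: 11.25
position: [0.5931, 0.1558, 0.4024]
ee_rot: [0.679, 0.722, 0.09, -0.097]
force: [-0.6, 0.7, -0.4]
width: 0.0909
grasp_force: 0.0
```

>>> servo_tool(moves=[[1.7,0,0.1,0,-0.1,0,1],[1.7,0,0.1,0,-0.1,0,1],[1.7,0,0.1,0,-0.1,0,1],[1.7,0,0.1,0,-0.1,0,1],[1.7,0,0.1,0,-0.1,0,1],[1.7,0,0.1,0,-0.1,0,1],[1.7,0,0.1,0,-0.1,0,1],[1.2,0,0.1,0,-0.07,0,1],[0,0,0,0,0,0,1]])

```text
time_s: 12.15
position: [0.585, 0.2839, 0.3836]
ee_rot: [0.662, 0.707, -0.172, 0.18]
force: [-0.7, -0.3, 0.1]
width: 0.0909
grasp_force: 0.0
```

Run:
```python
from h import *
where();togo((.584,.304,.16));togo((.584,.304,.066))
```

```text
t 12.15 grasp [0.5895 0.2012 0.2329] tip [0.59   0.1921 0.2163] yaw_y 3.7 z [ 0.026 -0.481 -0.876] y_z -0.006 J [ 0.53  0.51  1.36 -0.44  1.52  0.54] w 0.0909 gf 0.0 F [-0.7 -0.3  0.1]
shift cm [12.53  0.16  1.43]
shift cm [17.06  0.22  9.67]
```

>>> servo_tool(moves=[[2.5,0,0.3,0,0,0,1],[2.5,0,0.3,0,0,0,1],[2.5,0,0.3,0,0,0,1],[2.5,0.1,0.3,0,0,0,1],[2.5,0.1,0.3,0,0,0,1],[0,0,0,0,0,0,1]])

```text
time_s: 12.75
position: [0.5801, 0.3878, 0.3103]
ee_rot: [0.662, 0.708, -0.171, 0.18]
force: [-0.7, 0.2, -0.9]
width: 0.0913
grasp_force: 0.0
```

>>> servo_tool(moves=[[0.7,0,1.3,0,0,0,1],[0.7,0,1.3,0,0,0,1],[0.7,0,1.3,0,0,0,1],[0.8,0,1.4,0,0,0,1],[0.8,0,1.4,0,0,0,1],[0.8,0,1.4,0,0,0,1],[0,0,0,0,0,0,1]])

```text
time_s: 13.45
position: [0.5801, 0.3851, 0.2181]
ee_rot: [0.663, 0.706, -0.172, 0.18]
force: [0.5, 1.0, -0.8]
width: 0.0912
grasp_force: 0.0
```

>>> servo_tool(moves=[[0,0,0,0,0,0,0.5],[0,0,0,0,0,0,0.5],[0,0,0,0,0,0,0.5],[0,0,0,0,0,0,0.5],[0,0,0,0,0,0,0.5],[0,0,0,0,0,0,0.5],[0,0,0,0,0,0,0.5]])

```text
time_s: 14.15
position: [0.5806, 0.3857, 0.2223]
ee_rot: [0.663, 0.706, -0.169, 0.18]
force: [-2.0, 0.7, 6.5]
width: 0.066
grasp_force: 25.0
```

Run:
```python
from h import *
where()
```

```text
t 14.15 grasp [0.5858 0.3035 0.0713] tip [0.5864 0.2944 0.0547] yaw_y 3.6 z [ 0.03  -0.478 -0.878] y_z 0.0 J [ 0.65  0.72  1.39 -0.42  1.35  0.75] w 0.066 gf 25.0 F [-2.   0.7  6.5]
```

>>> servo_tool(moves=[[-1,0,-1.8,0,0,0,0.5],[-1,0,-1.8,0,0,0,0.5],[-1,0,-1.8,0,0,0,0.5],[-1,0,-1.8,0,0,0,0.5],[-1.7,0,0.1,0,0.1,0,0.5],[-1.7,0,0.1,0,0.1,0,0.5],[-1.7,0,0.1,0,0.1,0,0.5],[-1.7,0,0.1,0,0.1,0,0.5],[-1.7,0,0.1,0,0.1,0,0.5]])

```text
time_s: 15.05
position: [0.5859, 0.3025, 0.3235]
ee_rot: [0.684, 0.729, 0.001, -0.001]
force: [0.6, 1.0, -3.3]
width: 0.0654
grasp_force: 25.0
```

>>> servo_tool(moves=[[0,0,0,0,0,-0.1,0.5],[0,0,0,0,0,-0.1,0.5],[0,0,0,0,0,-0.1,0.5],[0,0,0,0,0,-0.1,0.5],[0,0,0,0,0,-0.07,0.5],[-1.7,0,0.1,0,0.1,0,0.5],[-1.7,0,0.1,0,0.1,0,0.5],[-1.7,0,0.1,0,0.1,0,0.5],[-1.7,0,0.1,0,0.1,0,0.5]])

```text
time_s: 15.95
position: [0.6199, 0.2454, 0.3092]
ee_rot: [0.486, 0.851, 0.099, -0.173]
force: [-0.6, -0.9, -1.6]
width: 0.066
grasp_force: 25.0
```

>>> servo_tool(moves=[[-1.7,0,0.1,0,0.1,0,0.5],[-1.7,0,0.1,0,0.1,0,0.5],[-1.7,0,0.1,0,0.1,0,0.5],[-1.7,0,0.1,0,0.1,0,0.5],[-1.7,0,0.1,0,0.1,0,0.5],[-1.7,0,0.1,0,0.1,0,0.5],[-1.2,0,0.1,0,0.07,0,0.5],[0,0,0,0,0,0,0.5]])

```text
time_s: 16.75
position: [0.6615, 0.174, 0.2297]
ee_rot: [0.429, 0.746, 0.251, -0.443]
force: [-0.6, -1.1, -2.0]
width: 0.0659
grasp_force: 25.0
```

Run:
```python
from h import *
where();togo((.584,.304,.04))
```

```text
t 16.75 grasp [0.5847 0.3038 0.147 ] tip [0.5762 0.3181 0.1379] yaw_y 30.4 z [-0.446  0.755 -0.481] y_z -0.006 J [ 0.07  0.76  1.45  0.9   1.6  -0.76] w 0.0659 gf 25.0 F [-0.6 -1.1 -2. ]
shift cm [-9.36  0.01  5.19]
```

>>> servo_tool(moves=[[-1.9,0,1,0,0,0,0.5],[-1.9,0,1,0,0,0,0.5],[-1.9,0,1,0,0,0,0.5],[-1.9,0,1,0,0,0,0.5],[-1.7,0,1,0,0,0,0.5],[0,0,0,0,0,0,0.5],[0,0,0,0,0,0,0.5]])

```text
time_s: 17.45
position: [0.6617, 0.1751, 0.1275]
ee_rot: [0.427, 0.747, 0.253, -0.443]
force: [-0.2, 0.9, -1.4]
width: 0.0657
grasp_force: 25.0
```

Run:
```python
from h import *
where()
```

```text
t 17.45 grasp [0.5849 0.3051 0.0451] tip [0.5764 0.3194 0.036 ] yaw_y 30.5 z [-0.446  0.756 -0.479] y_z -0.001 J [ 0.07  0.89  1.49  0.91  1.5  -0.9 ] w 0.0657 gf 25.0 F [-0.2  0.9 -1.4]
```

>>> servo_tool(moves=[[-0.2,0,0.1,0,0,0,0.5],[-0.2,0,0.1,0,0,0,0.5],[0,0,0,0,0,0,0.5],[0,0,0,0,0,0,0.5]])

```text
time_s: 17.85
position: [0.6618, 0.1747, 0.1242]
ee_rot: [0.426, 0.747, 0.253, -0.442]
force: [0.3, -0.7, -2.5]
width: 0.0661
grasp_force: 25.0
```

Run:
```python
from h import *
where()
```

```text
t 17.85 grasp [0.5853 0.3047 0.0416] tip [0.5768 0.3191 0.0324] yaw_y 30.5 z [-0.445  0.756 -0.48 ] y_z 0.001 J [ 0.07  0.89  1.49  0.91  1.49 -0.9 ] w 0.0661 gf 25.0 F [ 0.3 -0.7 -2.5]
```

>>> servo_tool(moves=[[-0.2,0,0.1,0,0,0,0.5],[-0.15,0,0.1,0,0,0,0.5],[0,0,0,0,0,0,0.5],[0,0,0,0,0,0,0.5]])

```text
time_s: 18.25
position: [0.6617, 0.1748, 0.1195]
ee_rot: [0.427, 0.747, 0.253, -0.443]
force: [0.5, -0.1, -1.9]
width: 0.066
grasp_force: 25.0
```

>>> servo_tool(moves=[[-0.2,0,0.1,0,0,0,0.5],[-0.1,0,0.05,0,0,0,0.5],[0,0,0,0,0,0,0.5],[0,0,0,0,0,0,0.5]])

```text
time_s: 18.65
position: [0.6618, 0.1747, 0.1162]
ee_rot: [0.427, 0.747, 0.253, -0.443]
force: [0.4, 0.3, -2.0]
width: 0.0661
grasp_force: 25.0
```

Run:
```python
from h import *
where()
```

```text
t 18.65 grasp [0.5851 0.3047 0.0336] tip [0.5767 0.319  0.0245] yaw_y 30.5 z [-0.446  0.756 -0.48 ] y_z 0.0 J [ 0.07  0.9   1.49  0.91  1.48 -0.91] w 0.0661 gf 25.0 F [ 0.4  0.3 -2. ]
```

Not in contact yet, so I'll creep down further.

>>> servo_tool(moves=[[-0.1,0,0.05,0,0,0,0.5],[-0.1,0,0.05,0,0,0,0.5],[0,0,0,0,0,0,0.5]])

```text
time_s: 18.95
position: [0.6619, 0.1746, 0.1149]
ee_rot: [0.426, 0.747, 0.253, -0.443]
force: [0.8, -2.0, 3.9]
width: 0.0657
grasp_force: 25.0
```

>>> servo_tool(moves=[[-0.1,0,0.05,0,0,0,0.5],[-0.1,0,0.05,0,0,0,0.5],[0,0,0,0,0,0,0.5]])

```text
time_s: 19.25
position: [0.662, 0.1744, 0.1145]
ee_rot: [0.425, 0.746, 0.254, -0.444]
force: [-0.6, -4.4, 11.6]
width: 0.0658
grasp_force: 25.0
```

Run:
```python
from h import *
where();I=grab_frame('side');J=grab_frame('top');cv2.imwrite('pics/t4.png',J);cv2.imwrite('pics/s4f.png',I)
cv2.imwrite('pics/s4.png',np.hstack([cv2.resize(I[60:260,180:420],None,fx=1.6,fy=1.6),cv2.resize(J[180:380,100:340],None,fx=1.6,fy=1.6)]))
```

```text
t 19.25 grasp [0.5852 0.3047 0.0326] tip [0.5767 0.319  0.0236] yaw_y 30.6 z [-0.447  0.758 -0.476] y_z 0.002 J [ 0.07  0.9   1.49  0.91  1.49 -0.92] w 0.0658 gf 25.0 F [-0.6 -4.4 11.6]
```

View pics/s4.png

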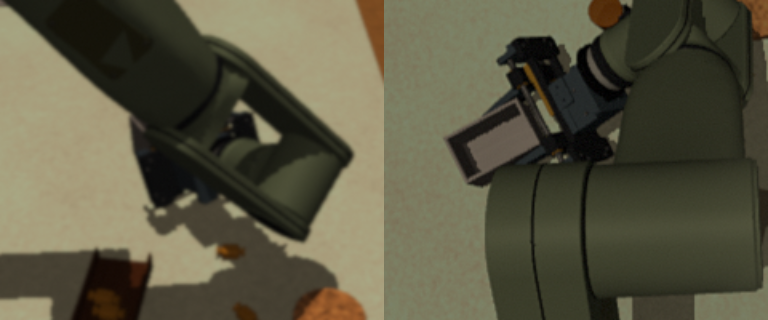

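The dish is mouth-up on the counter with contact confirmed, so I'll release it and retreat.

>>> servo_tool(moves=[[0,0,0,0,0,0,1],[0,0,0,0,0,0,1],[0,0,0,0,0,0,1],[0,0,0,0,0,0,1],[0,0,0,0,0,0,1],[0,0,-1.5,0,0,0,1],[0,0,-2,0,0,0,1],[0,0,-2,0,0,0,1],[0,0,-2,0,0,0,1],[0,0,-2,0,0,0,1]])

```text
time_s: 20.35
position: [0.7054, 0.1006, 0.1589]
ee_rot: [0.427, 0.747, 0.253, -0.442]
force: [-0.5, -0.0, 0.6]
width: 0.0911
grasp_force: 0.0
```

>>> servo_tool(moves=[[2,0,-1.5,0,0,0,1],[2,0,-1.5,0,0,0,1],[2,0,-1,0,0,0,1],[2,0,-1,0,0,0,1],[2,0,-1,0,0,0,1],[1.7,0,0.1,0,-0.1,0,1],[1.7,0,0.1,0,-0.1,0,1],[1.7,0,0.1,0,-0.1,0,1],[1.7,0,0.1,0,-0.1,0,1],[1.7,0,0.1,0,-0.1,0,1]])

```text
time_s: 21.35
position: [0.6764, 0.1494, 0.337]
ee_rot: [0.476, 0.834, 0.139, -0.242]
force: [0.1, 0.1, -0.2]
width: 0.0909
grasp_force: 0.0
```

>>> servo_tool(moves=[[1.7,0,0.1,0,-0.1,0,1],[1.7,0,0.1,0,-0.1,0,1],[1.7,0,0.1,0,-0.1,0,1],[1.7,0,0.1,0,-0.1,0,1],[1.7,0,0.1,0,-0.1,0,1],[1.2,0,0.1,0,-0.07,0,1],[0,0,0,0,0,0,1]])

```text
time_s: 22.05
position: [0.6285, 0.2305, 0.362]
ee_rot: [0.495, 0.869, 0.001, -0.0]
force: [-0.0, 0.6, 0.9]
width: 0.0909
grasp_force: 0.0
```

```bash
cat >> h.py <<'E'
def strays(T,S=None):
    for b in blobs(T,(9,120,60),(22,255,255),25,300):
        if 190<b[0][1]<360 and 240<b[0][0]<410: print('top',b[0].round(1),b[1],onz('top',*b[0],.012).round(4)[:2],'yaw',hull_yaw(b[3],'top',.012)[0].round(1))
    if S is not None:
        for b in blobs(S,(9,130,60),(22,255,255),40,300):
            if 200<b[0][1]<330 and 220<b[0][0]<350: print('side',b[0].round(1),b[1],onz('side',*b[0],.012).round(4)[:2],'yaw',hull_yaw(b[3],'side',.012)[0].round(1))
E
python3 - <<'E'
from h import *
where();I=grab_frame('side');J=grab_frame('top');cv2.imwrite('pics/t5.png',J);cv2.imwrite('pics/s5.png',I);strays(J,I)
E
```

```text
t 22.05 grasp [0.6285 0.2307 0.19  ] tip [0.6286 0.2307 0.171 ] yaw_y 30.7 z [ 0.     0.001 -1.   ] y_z 0.001 J [ 0.33  0.49  1.39  0.    1.25 -0.2 ] w 0.0909 gf 0.0 F [-0.   0.6  0.9]
top [377.3 237. ] 99.0 [ 0.6575 -0.1062] yaw 150.5
top [270.2 233.4] 86.0 [0.6596 0.1201] yaw 179.7
top [322.4 229.3] 100.5 [0.6713 0.0097] yaw 127.2
side [331.3 307.1] 139.0 [ 0.6568 -0.1064] yaw 144.5
side [333.5 256.4] 109.5 [0.6699 0.01  ] yaw 118.6
side [246.  248.7] 272.0 [0.4944 0.0394] yaw 123.1
side [323.3 215.8] 103.5 [0.6566 0.1211] yaw 178.2
```

>>> servo_tool(moves=[[0,0,0,0,0,-0.14,0.5],[0,0,0,0,0,-0.14,0.5],[0,0,0,0,0,-0.14,0.5],[0,0,0,0,0,-0.14,0.5],[0,0,0,0,0,-0.14,0.5],[0,0,0,0,0,-0.14,0.5],[0,0,0,0,0,-0.13,0.5]])

```text
time_s: 22.85
position: [0.6307, 0.227, 0.3607]
ee_rot: [0.032, 0.999, 0.001, -0.001]
force: [0.1, -1.0, 0.6]
width: 0.0456
grasp_force: 0.0
```

>>> servo_tool(moves=[[-0.7,-2.1,0,0,0,0,0.5],[-0.7,-2.1,0,0,0,0,0.5],[-0.7,-2.1,0,0,0,0,0.5],[-0.7,-2.1,0,0,0,0,0.5],[-0.8,-2.2,2,0,0,0,0.5],[0,0,3,0,0,0,0.5],[0,0,3,0,0,0,0.5],[0,0,3,0,0,0,0.5],[0,0,0,0,0,0,0.5]])

```text
time_s: 23.75
position: [0.6578, 0.1185, 0.2461]
ee_rot: [0.035, 0.999, -0.0, -0.005]
force: [-0.5, 0.0, -0.6]
width: 0.0454
grasp_force: 0.0
```

Run:
```python
from h import *
where();togo((.658,.121,.022),86)
```

```text
t 23.75 grasp [0.656  0.1184 0.0741] tip [0.6558 0.1184 0.0551] yaw_y 86.0 z [-0.01  -0.001 -1.   ] y_z -0.001 J [ 0.16  0.59  1.54  0.    1.03 -1.34] w 0.0454 gf 0.0 F [-0.5  0.  -0.6]
turn z -0.0
shift cm [-0.23  0.28  5.21]
```

>>> servo_tool(moves=[[-0.1,0.1,1.7,0,0,0,0.5],[-0.1,0.2,1.7,0,0,0,0.5],[0,0,1.2,0,0,0,0.5],[0,0,0.5,0,0,0,0.5],[0,0,0,0,0,0,0.1],[0,0,0,0,0,0,0.1],[0,0,0,0,0,0,0.1],[0,0,0,0,0,0,0.1],[0,0,0,0,0,0,0.1]], force=10)

```text
time_s: 24.65
position: [0.6611, 0.123, 0.2002]
ee_rot: [0.034, 0.999, 0.0, 0.0]
force: [-0.3, -1.1, -0.6]
width: 0.0102
grasp_force: 0.0
```

>>> servo_tool(moves=[[0,0,-2,0,0,0,0.1],[0,0,-2,0,0,0,0.1],[0,0,-2,0,0,0.06,0.1],[0,0,0,0,0,0.06,0.1],[0,0,0,0,0,0,0.1]])

```text
time_s: 25.15
position: [0.6611, 0.123, 0.2607]
ee_rot: [0.094, 0.996, 0.0, 0.001]
force: [0.1, 0.0, -0.5]
width: 0.009
grasp_force: 0.0
```

Run:
```python
from h import *
where();togo((.5113,.0957,.06),79)
```

```text
t 25.15 grasp [0.6614 0.1231 0.0887] tip [0.6615 0.1231 0.0697] yaw_y 79.2 z [ 0.002  0.    -1.   ] y_z 0.001 J [ 0.17  0.58  1.52  0.    1.05 -1.22] w 0.009 gf 0.0 F [ 0.1  0.  -0.5]
turn z 0.004
shift cm [14.22 -5.55  2.84]
```

Run:
```python
from h import *
where();I=grab_frame('side');J=grab_frame('top');cv2.imwrite('pics/t6.png',J);cv2.imwrite('pics/s6.png',I);strays(J,I)
```

```text
t 25.15 grasp [0.6614 0.1231 0.0887] tip [0.6615 0.1231 0.0697] yaw_y 79.2 z [ 0.002  0.    -1.   ] y_z 0.001 J [ 0.17  0.58  1.52  0.    1.05 -1.22] w 0.009 gf 0.0 F [ 0.1  0.  -0.5]
top [349.7 319.5] 39.5 [ 0.4836 -0.0517] yaw 80.0
top [302.5 314. ] 30.5 [0.4923 0.046 ] yaw 155.3
top [313.9 311.1] 46.5 [0.4987 0.0226] yaw 168.1
top [332.6 310.4] 206.0 [ 0.5012 -0.0159] yaw 6.7
top [377.3 237. ] 100.0 [ 0.6576 -0.1063] yaw 150.4
top [323.8 228.6] 75.5 [0.6728 0.0069] yaw 137.1
side [331.3 307.3] 146.5 [ 0.6569 -0.1069] yaw 142.7
side [333.5 256.6] 125.0 [0.67   0.0094] yaw 121.9
```

>>> servo_tool(moves=[[0,0,-2,0,0,0.13,0.5],[0,0,-2,0,0,0.13,0.5],[0,0,0,0,0,0.13,0.5],[0,0,0,0,0,0.13,0.5],[0,0,0,0,0,0.13,0.5],[0,0,0,0,0,0.135,0.5],[-2,-1.5,0,0,0,0,0.5],[-2,-1.5,0,0,0,0,0.5],[-2,-1.5,0,0,0,0,0.5],[-2,-1.5,0,0,0,0,0.5]])

```text
time_s: 26.25
position: [0.6563, 0.0222, 0.2988]
ee_rot: [0.467, 0.884, -0.0, -0.001]
force: [0.3, 0.4, -1.0]
width: 0.0455
grasp_force: 0.0
```

>>> servo_tool(moves=[[-1.5,-0.5,0,0,0,0,0.5],[0,0,0,0,0,0,0.5],[0,0,0,0,0,0,0.5],[0,0,0,0,0,0,0.5]])

```text
time_s: 26.65
position: [0.6609, 0.0089, 0.2994]
ee_rot: [0.467, 0.884, 0.0, -0.0]
force: [0.6, -0.6, 0.4]
width: 0.0458
grasp_force: 0.0
```

Run:
```python
from h import *
where();I=grab_frame('side');J=grab_frame('top');cv2.imwrite('pics/t7.png',J);cv2.imwrite('pics/s7.png',I);strays(J,I);togo((.6705,.0097,.021),34)
```

```text
t 26.65 grasp [0.6609 0.009  0.1274] tip [0.6608 0.009  0.1084] yaw_y 34.3 z [-0.     0.001 -1.   ] y_z 0.0 J [-0.    0.53  1.5   0.    1.11 -0.6 ] w 0.0458 gf 0.0 F [ 0.6 -0.6  0.4]
top [377.3 236.9] 102.0 [ 0.6577 -0.1063] yaw 150.1
top [247.7 219. ] 91.5 [0.6896 0.1694] yaw 171.0
side [330.9 306.8] 161.0 [ 0.6561 -0.1059] yaw 138.8
side [333.  254.9] 77.5 [0.6692 0.0136] yaw 137.4
turn z 0.006
shift cm [-0.48  0.84 10.66]
```

>>> servo_tool(moves=[[-0.2,0.4,2.5,0,0,0,0.5],[-0.2,0.4,2.5,0,0,0,0.5],[0,0,2.5,0,0,0,0.5],[0,0,2,0,0,0,0.5],[0,0,1,0,0,0,0.5],[0,0,0,0,0,0,0.5],[0,0,0,0,0,0,0.1],[0,0,0,0,0,0,0.1],[0,0,0,0,0,0,0.1],[0,0,0,0,0,0,0.1]], force=10)

```text
time_s: 27.75
position: [0.6699, 0.009, 0.1957]
ee_rot: [0.467, 0.884, 0.0, 0.001]
force: [0.6, 0.1, 2.2]
width: 0.0177
grasp_force: 10.0
```

>>> servo_tool(moves=[[0,0,-2,0,0,0,0.1],[0,0,-2,0,0,0,0.1],[0,0,-2,0,0,-0.13,0.1],[0,0,0,0,0,-0.13,0.1],[0,0,0,0,0,-0.13,0.1],[0,0,0,0,0,-0.13,0.1],[0,0,0,0,0,-0.13,0.1],[0,0,0,0,0,-0.13,0.1],[0,0,0,0,0,0,0.1],[0,0,0,0,0,0,0.1]])

```text
time_s: 28.75
position: [0.6697, 0.009, 0.2549]
ee_rot: [0.098, 0.995, 0.0, 0.0]
force: [-0.6, 0.5, 0.2]
width: 0.0177
grasp_force: 10.0
```

Run:
```python
from h import *
where();togo((.5113,.0957,.05),79)
```

```text
t 28.75 grasp [0.6698 0.009  0.0829] tip [0.6698 0.009  0.0639] yaw_y 78.8 z [ 0.  0. -1.] y_z 0.0 J [-0.    0.58  1.53  0.    1.03 -1.38] w 0.0177 gf 10.0 F [-0.6  0.5  0.2]
turn z -0.004
shift cm [17.21  5.48  3.29]
```

>>> servo_tool(moves=[[2.1,0.7,0,0,0,0,0.1],[2.1,0.7,0,0,0,0,0.1],[2.1,0.7,0,0,0,0,0.1],[2.1,0.7,0,0,0,0,0.1],[2.1,0.7,0,0,0,0,0.1],[2.1,0.7,0,0,0,0,0.1],[2.1,0.7,0,0,0,0,0.1],[2.5,0.6,0,0,0,0,0.1],[0,0,0,0,0,0,0.1],[0,0,0,0,0,0,0.1]])

```text
time_s: 29.75
position: [0.5116, 0.0961, 0.2552]
ee_rot: [0.097, 0.995, 0.0, 0.001]
force: [-0.5, 0.3, -0.2]
width: 0.018
grasp_force: 10.0
```

>>> servo_tool(moves=[[0,0,2,0,0,0,0.1],[0,0,2,0,0,0,0.1],[0,0,1,0,0,0,0.1],[0,0,0,0,0,0,0.1],[0,0,0,0,0,0,0.1]])

```text
time_s: 30.25
position: [0.5122, 0.0958, 0.205]
ee_rot: [0.097, 0.995, 0.0, 0.0]
force: [0.5, 0.4, -0.4]
width: 0.0177
grasp_force: 10.0
```

Run:
```python
from h import *
where();togo((.5113,.0957,.03),79)
I=grab_frame('side');J=grab_frame('top');cv2.imwrite('pics/t8.png',J);cv2.imwrite('pics/s8.png',np.hstack([cv2.resize(I[180:330,180:360],None,fx=2.2,fy=2.2),cv2.resize(J[230:380,220:400],None,fx=2.2,fy=2.2)]))
```

```text
t 30.25 grasp [0.5123 0.0958 0.033 ] tip [0.5123 0.0958 0.014 ] yaw_y 78.9 z [ 0.001  0.    -1.   ] y_z 0.0 J [ 0.16  0.45  1.95  0.    0.74 -1.21] w 0.0177 gf 10.0 F [ 0.5  0.4 -0.4]
turn z -0.001
shift cm [ 0.1  -0.03  0.3 ]
```

View pics/s8.png

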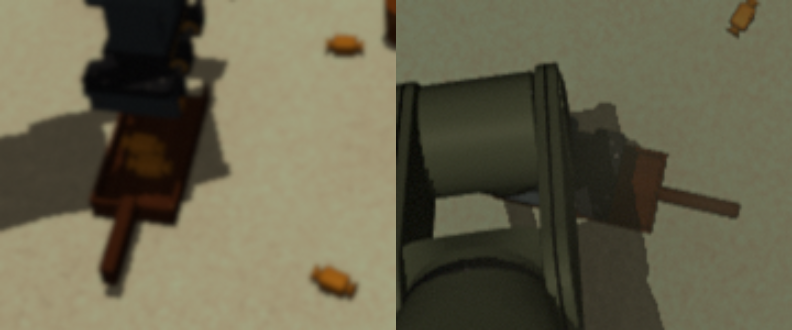

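The gripper holds the toffee over the front of the pan, and the two others are still on it. I'll lower it and release.

>>> servo_tool(moves=[[0,0,0.4,0,0,0,0.1],[0,0,0,0,0,0,0.1],[0,0,0,0,0,0,0.33],[0,0,0,0,0,0,0.33],[0,0,0,0,0,0,0.33],[0,0,-1,0,0,0,0.33],[0,0,-2,0,0,0,0.33],[0,0,-3,0,0,0,0.5],[0,0,-3,0,0,0,0.5],[0,0,0,0,0,0,0.5]])

```text
time_s: 31.35
position: [0.5127, 0.0962, 0.2953]
ee_rot: [0.096, 0.995, 0.001, 0.005]
force: [0.3, -0.3, -0.6]
width: 0.0454
grasp_force: 0.0
```

>>> servo_tool(moves=[[-3.5,-2.6,0,0,0,0.07,0.5],[-3.5,-2.6,0,0,0,0.07,0.5],[-3.5,-2.6,0,0,0,0.07,0.5],[-3,-2.6,0,0,0,0.07,0.5],[-3,-2.6,0,0,0,0.07,0.5],[-3,-2.6,0,0,0,0,0.5],[-1,-2.6,0,0,0,0,0.5],[0,0,0,0,0,0,0.5],[0,0,0,0,0,0,0.5]])

```text
time_s: 32.25
position: [0.6317, -0.1445, 0.2901]
ee_rot: [0.269, 0.963, 0.0, -0.001]
force: [0.3, 0.6, -0.3]
width: 0.0457
grasp_force: 0.0
```

Run:
```python
from h import *
where();I=grab_frame('side');J=grab_frame('top');strays(J,I);cv2.imwrite('pics/t9.png',J);cv2.imwrite('pics/s9.png',I);togo((.657,-.1062,.021),58)
```

```text
t 32.25 grasp [ 0.6315 -0.1444  0.1181] tip [ 0.6315 -0.1444  0.0991] yaw_y 58.8 z [-0.001  0.001 -1.   ] y_z 0.0 J [-0.24  0.52  1.55  0.    1.08 -1.27] w 0.0457 gf 0.0 F [ 0.3  0.6 -0.3]
top [247.8 218.8] 93.5 [0.6899 0.1693] yaw 170.7
side [331.9 308. ] 142.5 [ 0.6579 -0.1084] yaw 152.2
turn z 0.016
shift cm [-0.19  4.46  9.75]
```

>>> servo_tool(moves=[[-0.1,1.5,0,0,0,0,0.5],[-0.1,1.5,0,0,0,0,0.5],[0,1.5,2.5,0,0,0,0.5],[0,0,2.5,0,0,0,0.5],[0,0,2.5,0,0,0,0.5],[0,0,1.5,0,0,0,0.5],[0,0,0.7,0,0,0,0.5],[0,0,0,0,0,0,0.5],[0,0,0,0,0,0,0.1],[0,0,0,0,0,0,0.1]])

```text
time_s: 33.35
position: [0.6576, -0.1067, 0.1951]
ee_rot: [0.268, 0.963, 0.0, 0.001]
force: [0.5, 0.0, 0.5]
width: 0.0322
grasp_force: 0.0
```

>>> servo_tool(moves=[[0,0,0,0,0,0,0.1],[0,0,0,0,0,0,0.1],[0,0,-2,0,0,-0.12,0.1],[0,0,-2,0,0,-0.12,0.1],[0,0,-2,0,0,-0.12,0.1],[0,0,0,0,0,0,0.1],[0,0,0,0,0,0,0.1]])

```text
time_s: 34.05
position: [0.6569, -0.1067, 0.2537]
ee_rot: [0.093, 0.996, 0.0, 0.0]
force: [-0.4, -0.0, -1.1]
width: 0.0176
grasp_force: 10.0
```

Run:
```python
from h import *
where();I=grab_frame('side');J=grab_frame('top');strays(J,I);cv2.imwrite('pics/t10.png',J);cv2.imwrite('pics/s10.png',I)
d=np.array([.187,.982]);c=np.array([.5016,.0446])
togo((*(c+.028*d),.06),79)
```

```text
t 34.05 grasp [ 0.657  -0.1067  0.0817] tip [ 0.657  -0.1067  0.0627] yaw_y 79.4 z [ 0.001  0.    -1.   ] y_z 0.0 J [-0.18  0.58  1.54  0.    1.02 -1.56] w 0.0176 gf 10.0 F [-0.4 -0.  -1.1]
top [247.8 218.8] 95.0 [0.69   0.1693] yaw 171.9
turn z 0.007
shift cm [18.07 14.68  2.08]
```

>>> servo_tool(moves=[[2,1.6,0,0,0,0,0.1],[2,1.6,0,0,0,0,0.1],[2,1.6,0,0,0,0,0.1],[2,1.6,0,0,0,0,0.1],[2,1.6,0,0,0,0,0.1],[2,1.6,0,0,0,0,0.1],[2,1.6,0,0,0,0,0.1],[2,1.7,0,0,0,0,0.1],[2,1.8,0,0,0,0,0.1],[0,0,0,0,0,0,0.1]])

```text
time_s: 35.15
position: [0.5045, 0.0722, 0.2525]
ee_rot: [0.091, 0.996, -0.0, -0.002]
force: [0.1, 0.5, -0.7]
width: 0.018
grasp_force: 10.0
```

>>> servo_tool(moves=[[0,0,1.5,0,0,0,0.1],[0,0,1.5,0,0,0,0.1],[0,0,0.8,0,0,0,0.1],[0,0,0,0,0,0,0.1],[0,0,0,0,0,0,0.1],[0,0,0,0,0,0,0.1]])

```text
time_s: 35.75
position: [0.5072, 0.0705, 0.2161]
ee_rot: [0.091, 0.996, 0.0, 0.001]
force: [0.6, 0.6, -0.1]
width: 0.0182
grasp_force: 10.0
```

Run:
```python
from h import *
where()
d=np.array([.187,.982]);c=np.array([.5016,.0446])
togo((*(c+.028*d),.0425),79)
```

```text
t 35.75 grasp [0.5074 0.0705 0.0441] tip [0.5074 0.0706 0.0251] yaw_y 79.5 z [ 0.001  0.    -1.   ] y_z 0.0 J [ 0.12  0.42  1.96  0.    0.76 -1.27] w 0.0182 gf 10.0 F [ 0.6  0.6 -0.1]
turn z 0.009
shift cm [0.08 0.14 0.16]
```

>>> servo_tool(moves=[[0,0.1,0.1,0,0,0,0.1],[0,0,0,0,0,0,0.1],[0,0,0,0,0,0,0.28],[0,0,0,0,0,0,0.28],[0,0,0,0,0,0,0.28],[0,0,-1,0,0,0,0.28],[0,0,-2,0,0,0,0.4],[0,0,-2,0,0,0,0.5],[0,0,-2,0,0,-0.03,0.5],[0,0,0,0,0,0,0.5]])

```text
time_s: 36.75
position: [0.5078, 0.0717, 0.2878]
ee_rot: [0.076, 0.997, 0.001, 0.003]
force: [0.4, -0.1, -0.2]
width: 0.0456
grasp_force: 0.0
```

>>> servo_tool(moves=[[-2.3,1.8,0,0,0,0,0.5],[-2.3,1.8,0,0,0,0,0.5],[-2.4,1.8,0,0,0,0,0.5],[-2.4,1.8,0,0,0,0,0.5],[-2.4,1.8,0,0,0,0,0.5],[-2.4,1.8,0,0,0,0,0.5],[-2.4,1.8,0,0,0,0,0.5],[0,0,0,0,0,0,0.5],[0,0,0,0,0,0,0.5],[0,0,0,0,0,0,0.5]])

```text
time_s: 37.75
position: [0.6893, 0.1704, 0.284]
ee_rot: [0.077, 0.997, -0.0, -0.001]
force: [-0.3, -0.3, -0.0]
width: 0.0458
grasp_force: 0.0
```

Run:
```python
from h import *
where();I=grab_frame('side');J=grab_frame('top');strays(J,I);cv2.imwrite('pics/t11.png',J);cv2.imwrite('pics/s11.png',I)
togo((.690,.169,.0205),81)
cv2.imwrite('pics/v11.png',np.hstack([cv2.resize(I[180:330,180:360],None,fx=2.2,fy=2.2),cv2.resize(J[230:380,220:400],None,fx=2.2,fy=2.2)]))
```

```text
t 37.75 grasp [0.689  0.1703 0.112 ] tip [0.6889 0.1703 0.093 ] yaw_y 81.2 z [-0.002 -0.001 -1.   ] y_z -0.001 J [ 0.23  0.61  1.38 -0.    1.15 -1.19] w 0.0458 gf 0.0 F [-0.3 -0.3 -0. ]
top [302.3 313.8] 57.5 [0.4926 0.0464] yaw 156.8
top [290.8 307.1] 46.5 [0.5057 0.0707] yaw 172.6
top [279.1 305.7] 36.5 [0.508  0.0952] yaw 170.4
side [249.1 254.3] 89.0 [0.5013 0.0247] yaw 174.3
turn z 0.004
shift cm [-0.1  -0.12  9.22]
```

View pics/v11.png

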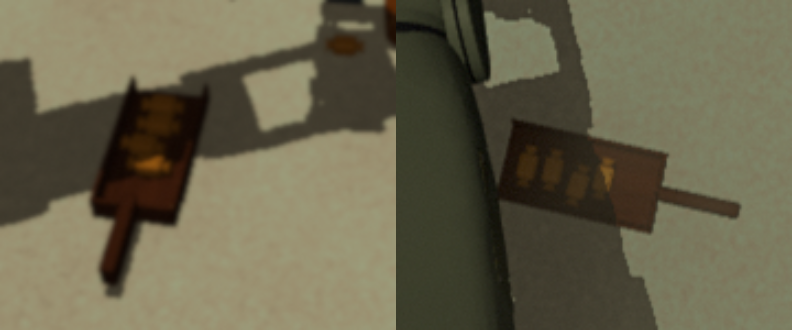

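The tray now holds four toffees in a row, at about (527,165), (552,168), (577,185) and (603,175) in the crop. Next is the last stray, which was knocked to (0.690, 0.169).

>>> servo_tool(moves=[[-0.1,-0.1,2.5,0,0,0,0.5],[0,0,2.5,0,0,0,0.5],[0,0,2.2,0,0,0,0.5],[0,0,1.3,0,0,0,0.5],[0,0,0.7,0,0,0,0.5],[0,0,0,0,0,0,0.5],[0,0,0,0,0,0,0.1],[0,0,0,0,0,0,0.1],[0,0,0,0,0,0,0.1],[0,0,0,0,0,0,0.1]])

```text
time_s: 38.85
position: [0.6912, 0.1698, 0.1934]
ee_rot: [0.076, 0.997, 0.0, 0.001]
force: [-0.0, -0.1, 1.1]
width: 0.0181
grasp_force: 10.0
```

>>> servo_tool(moves=[[0,0,-2,0,0,0,0.1],[0,0,-2,0,0,0,0.1],[0,0,-2,0,0,0,0.1],[0,0,0,0,0,0.03,0.1],[0,0,0,0,0,0,0.1],[0,0,0,0,0,0,0.1]])

```text
time_s: 39.45
position: [0.6908, 0.1697, 0.2524]
ee_rot: [0.091, 0.996, -0.0, -0.0]
force: [0.8, 1.1, -0.4]
width: 0.0176
grasp_force: 10.0
```

Run:
```python
from h import *
where()
d=np.array([.187,.982]);c=np.array([.5016,.0446])
togo((*(c-.05*d),.08),79)
```

```text
t 39.45 grasp [0.6907 0.1697 0.0804] tip [0.6907 0.1697 0.0614] yaw_y 79.6 z [-0.001 -0.    -1.   ] y_z -0.0 J [ 0.22  0.64  1.41  0.    1.09 -1.16] w 0.0176 gf 10.0 F [ 0.8  1.1 -0.4]
turn z 0.01
shift cm [ 16.15 -20.89   0.05]
```

>>> servo_tool(moves=[[1.6,-2.1,0,0,0,0,0.1],[1.6,-2.1,0,0,0,0,0.1],[1.6,-2.1,0,0,0,0,0.1],[1.6,-2.1,0,0,0,0,0.1],[1.6,-2.1,0,0,0,0,0.1],[1.6,-2.1,0,0,0,0,0.1],[1.6,-2.1,0,0,0,0,0.1],[1.6,-2.1,0,0,0,0,0.1],[1.6,-2,0,0,0,0,0.1],[1.7,-2,0,0,0,0,0.1]])

```text
time_s: 40.45
position: [0.4939, -0.0061, 0.2522]
ee_rot: [0.091, 0.996, -0.0, -0.0]
force: [0.2, -1.0, 0.9]
width: 0.0179
grasp_force: 10.0
```

>>> servo_tool(moves=[[0,0,0,0,0,0,0.1],[0,0,1.5,0,0,0,0.1],[0,0,1.5,0,0,0,0.1],[0,0,0.6,0,0,0,0.1],[0,0,0,0,0,0,0.1],[0,0,0,0,0,0,0.1],[0,0,0,0,0,0,0.1]])

```text
time_s: 41.15
position: [0.4953, -0.0054, 0.2172]
ee_rot: [0.091, 0.996, 0.0, 0.001]
force: [-0.1, 0.5, -0.9]
width: 0.0177
grasp_force: 10.0
```

Run:
```python
from h import *
where()
d=np.array([.187,.982]);c=np.array([.5016,.0446])
togo((*(c-.05*d),.0435),79)
```

```text
t 41.15 grasp [ 0.4956 -0.0054  0.0452] tip [ 0.4956 -0.0054  0.0262] yaw_y 79.5 z [ 0.001  0.    -1.   ] y_z 0.0 J [-0.03  0.4   2.    0.    0.74 -1.42] w 0.0177 gf 10.0 F [-0.1  0.5 -0.9]
turn z 0.009
shift cm [0.34 0.02 0.17]
```

>>> servo_tool(moves=[[0.3,0,0.1,0,0,0,0.1],[0,0,0,0,0,0,0.1],[0,0,0,0,0,0,0.28],[0,0,0,0,0,0,0.28],[0,0,0,0,0,0,0.28],[0,0,-1,0,0,0,0.28],[0,0,-2,0,0,0,0.4],[0,0,-2,0,0,0,0.5],[0,0,-2,0,0,0,0.5],[0,0,0,0,0,0,0.5]])

```text
time_s: 42.15
position: [0.4929, -0.0051, 0.2886]
ee_rot: [0.091, 0.996, 0.0, 0.003]
force: [0.3, -0.2, 0.1]
width: 0.0458
grasp_force: 0.0
```

>>> servo_tool(moves=[[0,-3,0,0,0,0.13,0.5],[0,0,0,0,0,0.13,0.5],[0,0,0,0,0,0.13,0.5],[0,0,0,0,0,0.13,0.5],[0,0,0,0,0,0.13,0.5],[0,0,0,0,0,0.13,0.5],[0,0,0,0,0,0.13,0.5],[0,0,0,0,0,0.13,0.5],[0,0,0,0,0,0.13,0.5],[0,0,0,0,0,0.13,0.5]])

```text
time_s: 43.15
position: [0.4862, -0.0346, 0.285]
ee_rot: [0.677, 0.736, -0.0, -0.0]
force: [0.4, -0.6, -0.3]
width: 0.0459
grasp_force: 0.0
```

>>> servo_tool(moves=[[0,0,0,0,0,0.13,0.5],[0,0,0,0,0,0.13,0.5],[0,0,0,0,0,0.02,0.5],[0,0,0,0,0,0,0.5],[0,0,0,0,0,0,0.5]])

```text
time_s: 43.65
position: [0.4864, -0.0345, 0.2855]
ee_rot: [0.771, 0.637, -0.0, -0.0]
force: [0.8, 0.7, -0.3]
width: 0.0455
grasp_force: 0.0
```

Run:
```python
from h import *
where();I=grab_frame('side');J=grab_frame('top');strays(J,I);cv2.imwrite('pics/t12.png',J);cv2.imwrite('pics/s12.png',I)
togo((.480,-.068,.028),-10.8)
cv2.imwrite('pics/v12.png',np.hstack([cv2.resize(I[180:330,180:360],None,fx=2.2,fy=2.2),cv2.resize(J[200:350,130:310],None,fx=2.2,fy=2.2)]))
```

```text
t 43.65 grasp [ 0.4863 -0.0345  0.1135] tip [ 0.4863 -0.0345  0.0945] yaw_y -10.9 z [-0.  0. -1.] y_z -0.0 J [-0.09  0.3   1.93 -0.    0.91  0.1 ] w 0.0455 gf 0.0 F [ 0.8  0.7 -0.3]
top [299.8 313.8] 43.0 [0.4925 0.0516] yaw 178.2
top [291.  306.8] 110.0 [0.5063 0.0703] yaw 170.0
top [279.4 304.8] 106.5 [0.5098 0.0946] yaw 168.5
side [248.6 259.4] 283.0 [0.501 0.012] yaw 47.1
turn z -0.002
shift cm [-3.41  0.    8.56]
```

View pics/v12.png

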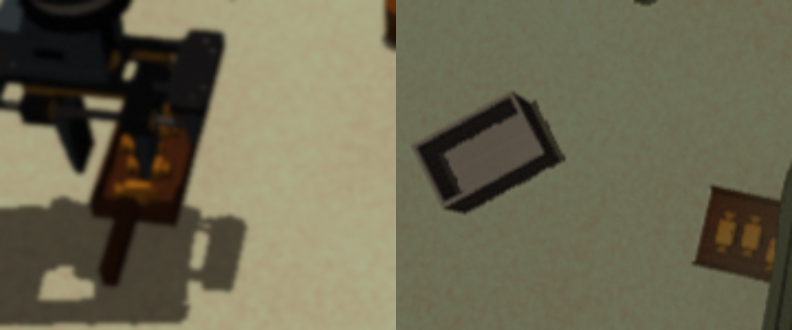

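>>> servo_tool(moves=[[-1.7,0,2,0,0,0,0.5],[-1.7,0,2,0,0,0,0.5],[0,0,2,0,0,0,0.5],[0,0,1.5,0,0,0,0.5],[0,0,1,0,0,0,0.5],[0,0,0,0,0,0,0.5],[0,0,0,0,0,0,0.5]])

```text
time_s: 44.45
position: [0.4803, -0.0678, 0.2009]
ee_rot: [0.771, 0.636, 0.0, 0.0]
force: [0.2, 0.7, -0.8]
width: 0.0453
grasp_force: 0.0
```

>>> servo_tool(moves=[[0,0,0,0,0,0,0.05],[0,0,0,0,0,0,0.05],[0,0,0,0,0,0,0.05],[0,0,0,0,0,0,0.05],[0,0,0,0,0,0,0.05],[0,0,0,0,0,0,0.05],[0,0,0,0,0,0,0.05]], force=60)

```text
time_s: 45.15
position: [0.48, -0.0679, 0.2009]
ee_rot: [0.772, 0.636, 0.0, 0.0]
force: [-1.3, 0.4, 4.2]
width: 0.0141
grasp_force: 60.0
```

Run:
```python
from h import *
where();J=cv2.imread('pics/t12.png')
T=lambda x,y:(130+(x-396)/2.2,200+y/2.2)
cs=[onz('top',*T(*q),.068) for q in ((415,147),(515,93),(545,153),(447,208))];print(np.round(cs,4)[:,:2].tolist(),np.mean(cs,0).round(4))
I=grab_frame('side');J=grab_frame('top');cv2.imwrite('pics/t13.png',J);cv2.imwrite('pics/s13.png',I)
```

```text
t 45.15 grasp [ 0.4801 -0.0678  0.0289] tip [ 0.4801 -0.0678  0.0099] yaw_y -11.0 z [ 0.  0. -1.] y_z 0.0 J [-0.16  0.41  2.04  0.    0.69  0.03] w 0.0141 gf 60.0 F [-1.3  0.4  4.2]
[[0.575, 0.376], [0.6272, 0.2875], [0.5726, 0.2563], [0.5202, 0.3423]] [0.5738 0.3155 0.068 ]
```

>>> servo_tool(moves=[[0,0,-0.4,0,0,0,0.05],[0,0,-0.8,0,0,0,0.05],[0,0,-1.2,0,0,0,0.05],[0,0,-1.5,0,0,0,0.05],[0,0,-1.5,0,0,0,0.05],[0,0,-1.5,0,0,0,0.05],[0,0,-1.5,0,0,0,0.05],[0,0,-1.2,0,0,0,0.05],[0,0,-0.8,0,0,0,0.05],[0,0,-0.6,0,0,0,0.05]])

```text
time_s: 46.25
position: [0.4799, -0.0679, 0.3112]
ee_rot: [0.772, 0.636, 0.0, 0.0]
force: [0.1, -0.6, -3.1]
width: 0.0137
grasp_force: 60.0
```

>>> servo_tool(moves=[[0,0,0,0,0,0.03,0.05],[0,0,0,0,0,0.04,0.05],[0,0,0,0,0,0.05,0.05],[0,0,0,0,0,0.05,0.05],[0,0,0,0,0,0.05,0.05],[0,0,0,0,0,0.05,0.05],[0,0,0,0,0,0.05,0.05],[0,0,0,0,0,0.05,0.05],[0,0,0,0,0,0.05,0.05],[0,0,0,0,0,0.05,0.05]])

```text
time_s: 47.25
position: [0.4797, -0.0678, 0.3102]
ee_rot: [0.899, 0.438, -0.001, -0.0]
force: [-0.3, -0.0, -3.2]
width: 0.0135
grasp_force: 60.0
```

>>> servo_tool(moves=[[0,0,0,0,0,0.05,0.05],[0,0,0,0,0,0.05,0.05],[0,0,0,0,0,0.05,0.05],[0,0,0,0,0,0.05,0.05],[0,0,0,0,0,0.05,0.05],[0,0,0,0,0,0.05,0.05],[0,0,0,0,0,0.04,0.05],[0,0,0,0,0,0.03,0.05],[0,0,0,0,0,0.02,0.05],[0,0,0,0,0,0,0.05]])

```text
time_s: 48.25
position: [0.4798, -0.0678, 0.3104]
ee_rot: [0.967, 0.256, -0.0, -0.0]
force: [0.6, -0.5, -2.7]
width: 0.0137
grasp_force: 60.0
```

Run:
```python
from h import *
where();togo((.400,.217,.14),-60);I=grab_frame('side');J=grab_frame('top');cv2.imwrite('pics/v14.png',np.hstack([cv2.resize(I[130:330,180:420],None,fx=1.6,fy=1.6),cv2.resize(J[200:400,130:370],None,fx=1.6,fy=1.6)]))
```

```text
t 48.25 grasp [ 0.4796 -0.0678  0.1384] tip [ 0.4796 -0.0678  0.1194] yaw_y -60.3 z [-0.001  0.    -1.   ] y_z -0.001 J [-0.16  0.26  1.91  0.    0.97  0.89] w 0.0137 gf 60.0 F [ 0.6 -0.5 -2.7]
turn z -0.005
shift cm [  7.34 -28.64  -0.14]
```

View pics/v14.png

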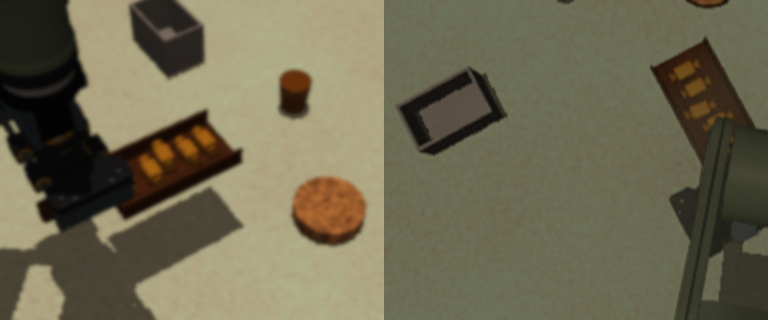

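>>> servo_tool(moves=[[0.1,-0.5,0,0,0,0,0.05],[0.3,-1,0,0,0,0,0.05],[0.4,-1.5,0,0,0,0,0.05],[0.4,-1.5,0,0,0,0,0.05],[0.4,-1.5,0,0,0,0,0.05],[0.4,-1.5,0,0,0,0,0.05],[0.4,-1.5,0,0,0,0,0.05],[0.4,-1.5,0,0,0,0,0.05],[0.4,-1.5,0,0,0,0,0.05],[0.4,-1.5,0,0,0,0,0.05]])

```text
time_s: 49.35
position: [0.4436, 0.0685, 0.3107]
ee_rot: [0.966, 0.257, -0.0, -0.0]
force: [0.5, 0.0, -2.8]
width: 0.014
grasp_force: 60.0
```

>>> servo_tool(moves=[[0.4,-1.5,0,0,0,0,0.05],[0.4,-1.5,0,0,0,0,0.05],[0.4,-1.5,0,0,0,0,0.05],[0.4,-1.5,0,0,0,0,0.05],[0.4,-1.5,0,0,0,0,0.05],[0.4,-1.5,0,0,0,0,0.05],[0.4,-1.5,0,0,0,0,0.05],[0.4,-1.5,0,0,0,0,0.05],[0.4,-1.5,0,0,0,0,0.05],[0.2,-1,0,0,0,0,0.05]])

```text
time_s: 50.35
position: [0.4046, 0.2133, 0.3107]
ee_rot: [0.966, 0.257, -0.0, -0.0]
force: [0.6, -1.2, -3.0]
width: 0.0138
grasp_force: 60.0
```

>>> servo_tool(moves=[[0,-0.6,0,0,0,0,0.05],[0,0,0,0,0,0,0.05],[0,0,0,0,0,0,0.05],[0,0,0,0,0,0,0.05]])

```text
time_s: 50.75
position: [0.4025, 0.2168, 0.3107]
ee_rot: [0.967, 0.256, -0.0, 0.0]
force: [-0.1, -0.4, -3.0]
width: 0.0139
grasp_force: 60.0
```

Run:
```python
from h import *
where();togo((.400,.217,.106),-60);I=grab_frame('side');J=grab_frame('top');cv2.imwrite('pics/v15.png',np.hstack([cv2.resize(I[80:280,180:420],None,fx=1.6,fy=1.6),cv2.resize(J[180:380,90:330],None,fx=1.6,fy=1.6)]));cv2.imwrite('pics/t15.png',J)
```

```text
t 50.75 grasp [0.4025 0.2168 0.1387] tip [0.4025 0.2168 0.1197] yaw_y -60.3 z [-0. -0. -1.] y_z 0.0 J [ 0.47  0.22  1.96 -0.    0.95  1.52] w 0.0139 gf 60.0 F [-0.1 -0.4 -3. ]
turn z -0.005
shift cm [-0.21 -0.15  3.27]
```

View pics/v15.png

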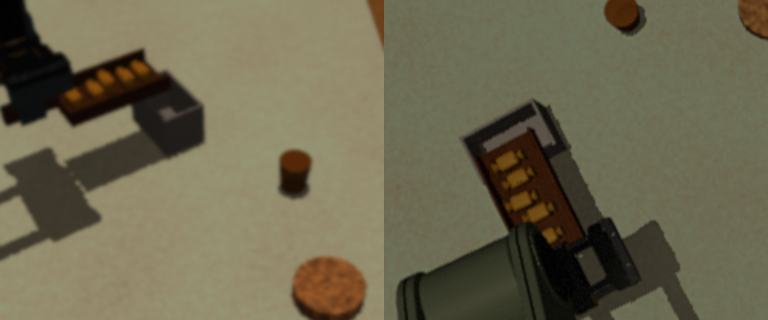

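>>> servo_tool(moves=[[-0.1,0,0.5,0,0,0,0.05],[-0.1,-0.1,1,0,0,0,0.05],[0,0,1,0,0,0,0.05],[0,0,0.7,0,0,0,0.05],[0,0,0,0,0,0,0.05],[0.6,0,-0.56,0,-0.03,0,0.05],[0.6,0,-0.56,0,-0.03,0,0.05],[0.6,0,-0.56,0,-0.03,0,0.05],[0.6,0,-0.56,0,-0.03,0,0.05],[0.6,0,-0.56,0,-0.03,0,0.05]])

```text
time_s: 51.85
position: [0.4281, 0.233, 0.3052]
ee_rot: [0.964, 0.256, -0.073, 0.019]
force: [-0.5, 0.4, -2.8]
width: 0.0136
grasp_force: 60.0
```

>>> servo_tool(moves=[[0.6,0,-0.56,0,-0.03,0,0.05],[0.6,0,-0.56,0,-0.03,0,0.05],[0.6,0,-0.56,0,-0.03,0,0.05],[0.6,0,-0.56,0,-0.03,0,0.05],[0.6,0,-0.56,0,-0.03,0,0.05],[0.6,0,-0.56,0,-0.03,0,0.05],[0.6,0,-0.56,0,-0.03,0,0.05],[0.6,0,-0.56,0,-0.03,0,0.05],[0.6,0,-0.56,0,-0.03,0,0.05],[0.6,0,-0.56,0,-0.03,0,0.05]])

```text
time_s: 52.85
position: [0.4918, 0.2693, 0.3417]
ee_rot: [0.942, 0.25, -0.215, 0.057]
force: [0.1, -0.4, -2.9]
width: 0.0136
grasp_force: 60.0
```

Run:
```python
from h import *
where();r=R.from_quat(get_obs()['ee_rot']);print('lip',(get_obs()['position']+r.apply([.19,0,.196])).round(4))
```

```text
t 52.85 grasp [0.4269 0.2323 0.1868] tip [0.4197 0.2282 0.1697] yaw_y -60.3 z [-0.377 -0.215 -0.901] y_z -0.0 J [ 0.48  0.45  1.56 -0.01  1.58  1.54] w 0.0136 gf 60.0 F [ 0.1 -0.4 -2.9]
lip [0.5665 0.312  0.0827]
```

>>> servo_tool(moves=[[0,0,0,0,0,0,0.05],[1,0,-0.92,0,-0.05,0,0.05],[1,0,-0.92,0,-0.05,0,0.05],[1,0,-0.92,0,-0.05,0,0.05],[1,0,-0.92,0,-0.05,0,0.05],[1,0,-0.92,0,-0.05,0,0.05],[1,0,-0.92,0,-0.05,0,0.05],[1,0,-0.92,0,-0.05,0,0.05],[0,0,0,0,0,0,0.05],[0,0,0,0,0,0,0.05]])

```text
time_s: 53.85
position: [0.5723, 0.3154, 0.3547]
ee_rot: [0.89, 0.236, -0.376, 0.1]
force: [-0.5, 0.4, -1.0]
width: 0.0135
grasp_force: 60.0
```

Run:
```python
from h import *
where();r=R.from_quat(get_obs()['ee_rot']);print('lip',(get_obs()['position']+r.apply([.19,0,.196])).round(4))
I=grab_frame('side');J=grab_frame('top');cv2.imwrite('pics/v16.png',np.hstack([cv2.resize(I[80:280,180:420],None,fx=1.6,fy=1.6),cv2.resize(J[180:380,90:330],None,fx=1.6,fy=1.6)]));cv2.imwrite('pics/t16.png',J);strays(J,I)
```

```text
t 53.85 grasp [0.4653 0.2543 0.2347] tip [0.4535 0.2475 0.2214] yaw_y -60.3 z [-0.622 -0.355 -0.698] y_z -0.0 J [ 0.49  0.67  1.21 -0.02  2.06  1.54] w 0.0135 gf 60.0 F [-0.5  0.4 -1. ]
lip [0.5655 0.3115 0.0818]
```

View pics/v16.png

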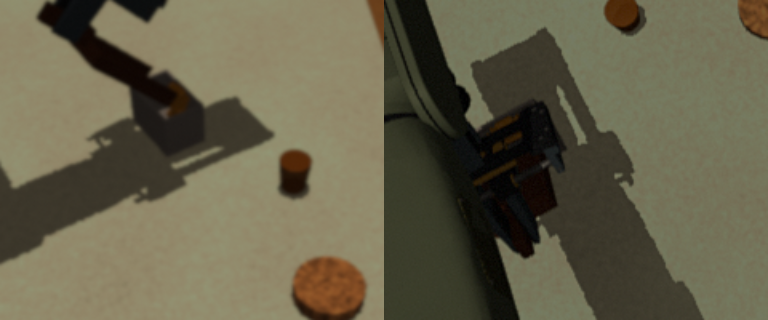

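>>> servo_tool(moves=[[-0.35,0,-0.35,0,0,0,0.05],[-0.35,0,-0.35,0,0,0,0.05],[-0.35,0,-0.35,0,0,0,0.05],[1,0,-0.92,0,-0.05,0,0.05],[1,0,-0.92,0,-0.05,0,0.05],[1,0,-0.92,0,-0.05,0,0.05],[0,0,0,0,0,0,0.05],[0,0,0,0,0,0,0.05],[0,0,0,0,0,0,0.05],[0,0,0,0,0,0,0.05]])

```text
time_s: 54.95
position: [0.6073, 0.3353, 0.3666]
ee_rot: [0.86, 0.228, -0.441, 0.117]
force: [0.1, -0.1, -1.7]
width: 0.0135
grasp_force: 60.0
```

>>> servo_tool(moves=[[-0.5,0,-0.3,0,0,0,0.05],[-0.8,0,-0.5,0,0,0,0.05],[-1.2,0,-0.8,0,0,0,0.05],[-1.2,0,-0.8,0,0,0,0.05],[-1.2,0,-0.8,0,0,0,0.05],[-1.2,0,-0.8,0,0,0,0.05],[0,0,0,0,0,0,0.05],[0,0,0,0,0,0,0.05]])

```text
time_s: 55.75
position: [0.6052, 0.3341, 0.4388]
ee_rot: [0.86, 0.228, -0.442, 0.117]
force: [0.5, 1.2, -3.1]
width: 0.0141
grasp_force: 60.0
```

Run:
```python
from h import *
where();r=R.from_quat(get_obs()['ee_rot']);print('lip',(get_obs()['position']+r.apply([.19,0,.196])).round(4))
I=grab_frame('side');J=grab_frame('top');cv2.imwrite('pics/v17.png',np.hstack([cv2.resize(I[60:210,200:380],None,fx=2.2,fy=2.2),cv2.resize(J[180:330,90:270],None,fx=2.2,fy=2.2)]))
for n,im in(('side',I),('top',J)):
  for b in blobs(im,(9,120,50),(22,255,255),10,2000):
    if 100<b[0][0]<400 and 90<b[0][1]<340:print(n,b[0].round(),b[1])
```

```text
t 55.75 grasp [0.4839 0.2648 0.3386] tip [0.4704 0.2571 0.3275] yaw_y -60.3 z [-0.706 -0.403 -0.583] y_z 0.0 J [ 0.49  0.73  0.92 -0.03  2.44  1.53] w 0.0141 gf 60.0 F [ 0.5  1.2 -3.1]
lip [0.5631 0.31   0.1702]
side [386. 259.] 1354.0
side [364. 181.] 197.0
side [289. 136.] 38.0
top [238. 186.] 312.5
top [332. 183.] 1294.0
```

View pics/v17.png

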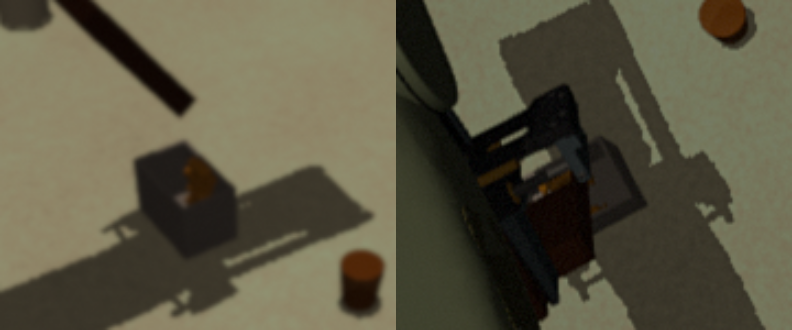

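The toffees are in the dish: orange shows inside the rim and none lies around it. I'll level the tray at height, then turn it to face the pump.

>>> servo_tool(moves=[[-1.7,0,0.1,0,0.1,0,0.05],[-1.7,0,0.1,0,0.1,0,0.05],[-1.7,0,0.1,0,0.1,0,0.05],[-1.7,0,0.1,0,0.1,0,0.05],[-1.7,0,0.1,0,0.1,0,0.05],[-1.7,0,0.1,0,0.1,0,0.05],[-1.7,0,0.1,0,0.1,0,0.05],[-1.7,0,0.1,0,0.1,0,0.05],[-1.7,0,0.1,0,0.1,0,0.05],[-0.8,0,0,0,0.048,0,0.05]])

```text
time_s: 56.85
position: [0.483, 0.2643, 0.5087]
ee_rot: [0.967, 0.256, -0.001, 0.0]
force: [0.4, 0.2, -1.8]
width: 0.0136
grasp_force: 60.0
```

>>> servo_tool(moves=[[0,0,0,0,0,0.1,0.05],[0,0,0,0,0,0.1,0.05],[0,0,0,0,0,0.1,0.05],[0,0,0,0,0,0.1,0.05],[0,0,0,0,0,0.1,0.05],[0,0,0,0,0,0.02,0.05],[0,0,0,0,0,0,0.05]])

```text
time_s: 57.55
position: [0.4847, 0.2653, 0.5081]
ee_rot: [1.0, 0.0, -0.002, 0.001]
force: [-0.2, 0.5, -1.4]
width: 0.0135
grasp_force: 60.0
```

Run:
```python
from h import *
where();togo((.30,-.27,.30),-90);
J=grab_frame('top');I=grab_frame('side');cv2.imwrite('pics/t18.png',J);cv2.imwrite('pics/s18.png',I)
for n,im in(('side',I),('top',J)):
  for b in blobs(im,(9,120,50),(22,255,255),10,3000):
    if 100<b[0][0]<400 and 90<b[0][1]<400:print(n,b[0].round(),b[1])
```

```text
t 57.55 grasp [0.484  0.2649 0.3361] tip [0.4839 0.2649 0.3171] yaw_y -90.0 z [-0.004 -0.002 -1.   ] y_z 0.002 J [0.48 0.24 1.42 0.   1.49 2.05] w 0.0135 gf 60.0 F [-0.2  0.5 -1.4]
turn z 0.0
shift cm [-18.38  53.49   3.79]
side [386. 259.] 1348.5
side [364. 181.] 196.0
side [289. 136.] 80.0
top [142. 250.] 10.5
top [166. 239.] 1627.5
top [238. 186.] 311.5
top [332. 183.] 1295.0
```

>>> servo_tool(moves=[[-0.9,1.5,0,0,0,0,0.05],[-0.9,2.5,0,0,0,0,0.05],[-0.9,2.5,0,0,0,0,0.05],[-0.9,2.5,0,0,0,0,0.05],[-0.9,2.5,0,0,0,0,0.05],[-0.9,2.5,0,0,0,0,0.05],[-0.9,2.5,0,0,0,0,0.05],[-0.9,2.5,0,0,0,0,0.05],[-0.9,2.5,0,0,0,0,0.05],[-0.9,2.5,0,0,0,0,0.05]])

```text
time_s: 58.65
position: [0.3938, 0.0245, 0.5093]
ee_rot: [1.0, 0.0, -0.001, 0.001]
force: [0.4, 0.8, -2.0]
width: 0.0135
grasp_force: 60.0
```

>>> servo_tool(moves=[[-0.9,2.5,0,0,0,0,0.05],[-0.9,2.5,0,0,0,0,0.05],[-0.9,2.5,0,0,0,0,0.05],[-0.9,2.5,0,0,0,0,0.05],[-0.9,2.5,0,0,0,0,0.05],[-0.9,2.5,0,0,0,0,0.05],[-0.9,2.5,0,0,0,0,0.05],[-0.9,2.5,0,0,0,0,0.05],[-1,2.5,0,0,0,0,0.05],[-1,2.5,0,0,0,0,0.05]])

```text
time_s: 59.65
position: [0.3014, -0.2253, 0.5097]
ee_rot: [1.0, -0.0, -0.001, 0.001]
force: [0.1, -0.1, -2.3]
width: 0.0137
grasp_force: 60.0
```

>>> servo_tool(moves=[[0,2.5,0,0,0,0,0.05],[0,2,0,0,0,0,0.05],[0,0,2,0,0,0,0.05],[0,0,2,0,0,0,0.05],[0,0,2,0,0,0,0.05],[0,0,0,0,0,0,0.05],[0,0,0,0,0,0,0.05]])

```text
time_s: 60.35
position: [0.3021, -0.2695, 0.4501]
ee_rot: [1.0, -0.0, -0.001, 0.001]
force: [0.1, -0.1, -0.4]
width: 0.0137
grasp_force: 60.0
```

Run:
```python
from h import *
where();togo((.30,-.27,.06),-90);
J=grab_frame('top');I=grab_frame('side');cv2.imwrite('pics/t19.png',J);cv2.imwrite('pics/s19.png',I)
for n,im in(('side',I),('top',J)):
  for b in blobs(im,(9,120,60),(22,255,255),10,3000):
    if 100<b[0][0]<400 and 90<b[0][1]<400:print(n,b[0].round(),b[1])
# dish now: rim corners via hue in top
m=cv2.inRange(cv2.cvtColor(cv2.GaussianBlur(J,(3,3),0),cv2.COLOR_BGR2HSV),(0,0,0),(22,255,97));k=np.zeros_like(m);k[235:310,120:230]=m[235:310,120:230]
c=max(cv2.findContours(k,0,2)[0],key=cv2.contourArea);print(cv2.minAreaRect(c),[onz('top',*q,.06).round(3)[:2].tolist() for q in cv2.boxPoints(cv2.minAreaRect(c))])
```

```text
t 60.35 grasp [ 0.3018 -0.2697  0.2781] tip [ 0.3018 -0.2697  0.2591] yaw_y -90.0 z [-0.002 -0.001 -1.   ] y_z 0.001 J [-0.76  0.02  1.83 -0.    1.3   0.82] w 0.0137 gf 60.0 F [ 0.1 -0.1 -0.4]
turn z -0.001
shift cm [-0.15  0.   21.81]
side [386. 259.] 1302.5
side [364. 180.] 184.5
side [290. 136.] 69.5
top [176. 276.] 21.0
top [164. 259.] 104.0
top [238. 186.] 298.5
top [332. 182.] 1279.5
((170.69021606445312, 268.6269226074219), (38.421775817871094, 58.86901092529297), 61.60697937011719) [[0.578, 0.385], [0.638, 0.283], [0.57, 0.242], [0.511, 0.342]]
```

>>> servo_tool(moves=[[0,0,2,0,0,0,0.05],[0,0,2.5,0,0,0,0.05],[0,0,2.5,0,0,0,0.05],[0,0,2.5,0,0,0,0.05],[0,0,2.5,0,0,0,0.05],[0,0,2.5,0,0,0,0.05],[0,0,2.5,0,0,0,0.05],[0,0,2.5,0,0,0,0.05],[0,0,2,0,0,0,0.05],[0,0,0,0,0,0,0.05]])

```text
time_s: 61.45
position: [0.3017, -0.2696, 0.2336]
ee_rot: [1.0, -0.0, -0.002, -0.001]
force: [0.0, -0.6, -2.0]
width: 0.0136
grasp_force: 60.0
```

>>> servo_tool(moves=[[0.5,0,0,0,0,0,0.05],[1,0,0,0,0,0,0.05],[1,0,0,0,0,0,0.05],[1,0,0,0,0,0,0.05],[1,0,0,0,0,0,0.05],[0.5,0,0,0,0,0,0.05],[0.6,0,0,0,0,0,0.05],[0,0,0,0,0,0,0.05],[0,0,0,0,0,0,0.05]])

```text
time_s: 62.35
position: [0.3576, -0.2696, 0.2344]
ee_rot: [1.0, -0.001, -0.001, 0.0]
force: [0.6, -0.6, -2.1]
width: 0.0139
grasp_force: 60.0
```

Run:
```python
from h import *
where();togo((.359,-.27,.0289),-90);r=R.from_quat(get_obs()['ee_rot']);print('lip',(get_obs()['position']+r.apply([.19,0,.196])).round(4))
```

```text
t 62.35 grasp [ 0.3572 -0.2697  0.0624] tip [ 0.3571 -0.2697  0.0434] yaw_y -90.1 z [-0.002 -0.    -1.   ] y_z 0.0 J [-0.67  0.32  2.08 -0.    0.75  0.9 ] w 0.0139 gf 60.0 F [ 0.6 -0.6 -2.1]
turn z -0.001
shift cm [0.19 0.03 3.35]
lip [ 0.5471 -0.2699  0.0379]
```

>>> servo_tool(moves=[[0,0,0.5,0,0,0,0.05],[0,0,0.8,0,0,0,0.05],[0,0,0.8,0,0,0,0.05],[0,0,0.6,0,0,0,0.05],[0,0,0.3,0,0,0,0.05],[0,0,0,0,0,0,0.05],[0,0,0,0,0,0,0.05]])

```text
time_s: 63.05
position: [0.3577, -0.2698, 0.2045]
ee_rot: [1.0, -0.001, -0.001, 0.0]
force: [0.1, -0.2, -2.1]
width: 0.0138
grasp_force: 60.0
```

>>> servo_tool(moves=[[0,0,0.1,0,0,0,0.05],[0,0,0.1,0,0,0,0.05],[0,0,0.1,0,0,0,0.05],[0,0,0,0,0,0,0.05],[0,0,0,0,0,0,0.05]])

```text
time_s: 63.55
position: [0.3577, -0.2697, 0.2016]
ee_rot: [1.0, -0.001, -0.001, 0.0]
force: [-0.1, 0.3, -2.5]
width: 0.014
grasp_force: 60.0
```

Run:
```python
from h import *
where()
```

```text
t 63.55 grasp [ 0.3574 -0.2699  0.0296] tip [ 0.3573 -0.2699  0.0106] yaw_y -90.1 z [-0.002 -0.001 -1.   ] y_z 0.001 J [-0.67  0.37  2.12 -0.    0.66  0.9 ] w 0.014 gf 60.0 F [-0.1  0.3 -2.5]
```

Another 1.5 mm down, then release and lift.

>>> servo_tool(moves=[[0,0,0.1,0,0,0,0.05],[0,0,0.05,0,0,0,0.05],[0,0,0,0,0,0,0.05],[0,0,0,0,0,0,0.05],[0,0,0,0,0,0,0.4],[0,0,0,0,0,0,0.4],[0,0,0,0,0,0,0.4],[0,0,0,0,0,0,0.4],[0,0,0,0,0,0,0.4]])

```text
time_s: 64.45
position: [0.3577, -0.2698, 0.2]
ee_rot: [1.0, -0.001, -0.001, 0.0]
force: [-0.1, -0.3, -0.2]
width: 0.0366
grasp_force: 0.0
```

>>> servo_tool(moves=[[0,0,-1,0,0,0,0.4],[0,0,-2,0,0,0,0.4],[0,0,-3,0,0,0,0.4],[0,0,-4,0,0,0,0.4],[0,0,-4,0,0,0,0.4],[0,0,-4,0,0,0,0],[0,0,-4,0,0,0,0],[0,0,-4,0,0,0,0],[0,0,-2,0,0,0,0],[0,0,0,0,0,0,0]], force=20)

```text
time_s: 65.45
position: [0.3581, -0.2694, 0.4838]
ee_rot: [1.0, -0.001, 0.002, 0.003]
force: [-0.2, -0.3, -0.1]
width: 0.0012
grasp_force: 0.0
```

Run:
```python
from h import *
where();J=grab_frame('top');I=grab_frame('side');cv2.imwrite('pics/t20.png',J);cv2.imwrite('pics/s20.png',I)
# tray mask; expected corners projected
C=np.array([.4725,-.27]);P=[(C[0]+a,C[1]+b,.024) for a in(-.075,.075) for b in(-.038,.038)]+[(C[0]-.15,C[1],.038)]
for n,im in(('top',J),('side',I)):
    print(n,'exp',np.round(proj(n,P),0).T.tolist())
    m=cv2.inRange(cv2.cvtColor(im,cv2.COLOR_BGR2HSV),(0,100,0),(25,255,90));k=np.zeros_like(m)
    b=(430,270,500,420) if n=='top' else (130,290,275,480)
    k[b[1]:b[3],b[0]:b[2]]=m[b[1]:b[3],b[0]:b[2]]
    cs=[c for c in cv2.findContours(k,0,2)[0] if cv2.contourArea(c)>60]
    for c in cs: print(cv2.contourArea(c),cv2.approxPolyDP(c,3,True)[:,0].tolist())
    g=cv2.inRange(cv2.cvtColor(im,cv2.COLOR_BGR2HSV),(14,110,80),(22,255,255))[b[1]:b[3],b[0]:b[2]];print('gold px',(g>0).sum())
togo((.5875,-.2745,.20),tip=True)
```

```text
t 65.45 grasp [ 0.3588 -0.2704  0.3118] tip [ 0.3589 -0.2705  0.2928] yaw_y -90.1 z [ 0.004 -0.006 -1.   ] y_z 0.006 J [-0.67  0.07  1.69 -0.    1.38  0.9 ] w 0.0012 gf 0.0 F [-0.2 -0.3 -0.1]
top exp [[477.0, 366.0], [439.0, 365.0], [476.0, 291.0], [439.0, 290.0], [460.0, 405.0]]
2656.5 [[440, 292], [440, 360], [455, 365], [455, 376], [463, 378], [465, 365], [478, 365], [476, 302], [474, 306], [468, 303], [469, 293]]
gold px 0
side exp [[169.0, 428.0], [176.0, 379.0], [269.0, 422.0], [270.0, 374.0], [121.0, 402.0]]
5499.5 [[268, 376], [177, 380], [172, 398], [130, 400], [130, 412], [170, 409], [169, 428], [173, 433], [268, 427]]
gold px 0
shift cm [23.03  0.48  8.84]
```

>>> servo_tool(moves=[[2.3,0,0,0,0,0,0],[2.3,0,0,0,0,0,0],[2.3,0,0,0,0,0,0],[2.3,0,0,0,0,0,0],[2.3,0,0,0,0,0,0],[2.3,0.1,0,0,0,0,0],[2.3,0.1,0,0,0,0,0],[2.3,0.1,0,0,0,0,0],[2.3,0.1,0,0,0,0,0],[2.3,0.1,0,0,0,0,0]])

```text
time_s: 66.55
position: [0.589, -0.2748, 0.477]
ee_rot: [1.0, -0.001, -0.003, -0.001]
force: [1.0, -0.9, -0.2]
width: 0.0003
grasp_force: 0.0
```

>>> servo_tool(moves=[[0,0,2,0,0,0,0],[0,0,2,0,0,0,0],[0,0,2,0,0,0,0],[0,0,2,0,0,0,0],[0,0,1,0,0,0,0],[0,0,0,0,0,0,0],[0,0,0,0,0,0,0],[0,0,0,0,0,0,0]])

```text
time_s: 67.35
position: [0.5882, -0.275, 0.3907]
ee_rot: [1.0, -0.001, 0.0, 0.001]
force: [-0.1, -0.8, 0.4]
width: 0.0006
grasp_force: 0.0
```

Run:
```python
from h import *
where();togo((.5875,-.2745,.178),tip=True)
```

```text
t 67.35 grasp [ 0.5882 -0.2753  0.2187] tip [ 0.5882 -0.2753  0.1997] yaw_y -90.1 z [ 0.    -0.002 -1.   ] y_z 0.002 J [-0.45  0.45  1.4  -0.    1.29  1.12] w 0.0006 gf 0.0 F [-0.1 -0.8  0.4]
shift cm [-0.07 -0.08  2.17]
```

>>> servo_tool(moves=[[0,-0.1,1,0,0,0,0],[0,0,0.8,0,0,0,0],[0,0,0.6,0,0,0,0],[0,0,0.3,0,0,0,0],[0,0,0.3,0,0,0,0],[0,0,0.3,0,0,0,0],[0,0,0.3,0,0,0,0],[0,0,0.2,0,0,0,0],[0,0,0,0,0,0,0],[0,0,0,0,0,0,0]])

```text
time_s: 68.35
position: [0.5875, -0.2737, 0.3531]
ee_rot: [1.0, -0.001, -0.001, 0.0]
force: [-3.6, 2.0, 8.0]
width: 0.0004
grasp_force: 4.1
```

Run:
```python
from h import *
where()
```

```text
t 68.35 grasp [ 0.5873 -0.2738  0.1811] tip [ 0.5873 -0.2738  0.1621] yaw_y -90.1 z [-0.001 -0.001 -1.   ] y_z 0.001 J [-0.45  0.47  1.46 -0.    1.21  1.12] w 0.0004 gf 4.1 F [-3.6  2.   8. ]
```

>>> servo_tool(moves=[[0,0,0.15,0,0,0,0],[0,0,0.1,0,0,0,0],[0,0,0,0,0,0,0],[0,0,0,0,0,0,0],[0,0,0,0,0,0,0]])

```text
time_s: 68.85
position: [0.5873, -0.2736, 0.353]
ee_rot: [1.0, -0.001, 0.0, 0.001]
force: [-6.0, 3.2, 17.6]
width: 0.0005
grasp_force: 8.8
```

Run:
```python
from h import *
where();cv2.imwrite('pics/t21.png',grab_frame('top'));cv2.imwrite('pics/s21.png',grab_frame('side'))
```

```text
t 68.85 grasp [ 0.5873 -0.2739  0.181 ] tip [ 0.5873 -0.2739  0.162 ] yaw_y -90.1 z [ 0.    -0.002 -1.   ] y_z 0.002 J [-0.45  0.47  1.46 -0.    1.21  1.12] w 0.0005 gf 8.8 F [-6.   3.2 17.6]
```

Bottomed out: the tip holds at 0.162 m while the force rose to 17.6 N. I'll hold that for a moment, then retreat.

>>> servo_tool(moves=[[0,0,0,0,0,0,0],[0,0,0,0,0,0,0],[0,0,0,0,0,0,0],[0,0,-0.5,0,0,0,0],[0,0,-1,0,0,0,0],[0,0,-2,0,0,0,0],[0,0,-3,0,0,0,0],[0,0,-3,0,0,0,0],[0,0,-3,0,0,0,0],[0,0,0,0,0,0,0]])

```text
time_s: 69.95
position: [0.5886, -0.2741, 0.4791]
ee_rot: [1.0, -0.001, 0.004, 0.003]
force: [-0.2, -0.6, -0.8]
width: 0.0004
grasp_force: 0.0
```

>>> servo_tool(moves=[[-2,0,-2,0,0,0,0],[-3,0,-2,0,0,0,0],[-3,0,0,0,0,0,0],[-3,-3,0,0,0,0,0],[-3,-3,0,0,0,0,0],[-3,-3,0,0,0,0,0],[-3,-3,0,0,0,0,0],[-3,-3,0,0,0,0,0],[0,0,0,0,0,0,0],[0,0,0,0,0,0,0]])

```text
time_s: 70.95
position: [0.358, -0.1232, 0.5143]
ee_rot: [1.0, -0.0, -0.0, 0.001]
force: [0.7, -0.1, 0.3]
width: 0.0005
grasp_force: 0.0
```

Run:
```python
from h import *
where();J=grab_frame('top');I=grab_frame('side');cv2.imwrite('pics/t22.png',J);cv2.imwrite('pics/s22.png',I)
# what changed on the tray since before pressing (soap), spout area excluded; strays; dish
for n,A,B in(('top',cv2.imread('pics/t20.png'),J),('side',cv2.imread('pics/s20.png'),I)):
    d=(cv2.absdiff(cv2.GaussianBlur(A,(3,3),0),cv2.GaussianBlur(B,(3,3),0)).max(2)>35).astype(np.uint8)
    for c in cv2.findContours(d,0,2)[0]:
        if cv2.contourArea(c)>6: x,y,w,h=cv2.boundingRect(c); print(n,'changed',(x,y,w,h),B[y+h//2,x+w//2].tolist())
    for b in blobs(B,(9,120,60),(22,255,255),10,3000):
        if 100<b[0][0]<400 and 90<b[0][1]<400:print(n,b[0].round(),b[1])
print('outlet px',np.round(proj('top',[(.516,-.27,.005)]),0).T.tolist(),np.round(proj('side',[(.516,-.27,.005)]),0).T.tolist())
```

```text
t 70.95 grasp [ 0.358  -0.1235  0.3423] tip [ 0.358  -0.1235  0.3233] yaw_y -90.0 z [-0.    -0.002 -1.   ] y_z 0.002 J [-0.36 -0.06  1.74 -0.    1.46  1.21] w 0.0005 gf 0.0 F [ 0.7 -0.1  0.3]
top changed (310, 470, 24, 10) [81, 105, 104]
top changed (400, 468, 36, 12) [86, 110, 105]
top changed (474, 444, 23, 36) [45, 63, 61]
top changed (494, 436, 17, 44) [44, 62, 61]
top changed (438, 431, 56, 49) [43, 61, 58]
top changed (484, 419, 10, 11) [30, 45, 43]
top changed (454, 413, 30, 23) [36, 51, 49]
top changed (429, 395, 23, 39) [37, 53, 50]
top changed (447, 366, 8, 16) [81, 105, 104]
top changed (464, 352, 176, 128) [82, 106, 106]
top changed (345, 346, 85, 134) [16, 22, 22]
top [176. 276.] 21.0
top [164. 259.] 102.5
top [238. 186.] 297.5
top [332. 182.] 1280.5
side changed (181, 411, 5, 5) [10, 25, 55]
side changed (124, 378, 18, 11) [107, 137, 140]
side changed (93, 348, 30, 15) [109, 139, 140]
side changed (73, 301, 136, 77) [106, 137, 141]
side changed (23, 252, 26, 30) [44, 65, 63]
side changed (0, 200, 198, 280) [46, 59, 64]
side changed (0, 133, 11, 19) [100, 129, 132]
side changed (0, 0, 123, 205) [9, 9, 8]
side [386. 259.] 1297.5
side [364. 180.] 182.5
side [290. 136.] 68.5
outlet px [[455.0, 307.0]] [[251.0, 402.0]]
```

```bash
python3 -c "
from plant import *
print(job_done())"
```

```text
the job is handed in; nothing more can be done
None
```

I've handed the job in: the dish is mouth-up with the toffees tipped into it, the empty tray is flat under the spout, and the pump was pressed fully down. The pictures showed no soap and not every toffee in the dish could be counted, but none lay on the tray or on the counter around it.

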